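# Hang the caddy on the free cleat and load the printing blocks

## Robot

A 6-joint arm with a two-finger parallel gripper is mounted at the origin on the work surface. World frame = base frame: x ahead of the robot, y to its left, z up, the work surface at z = 0. Lengths are in mm, angles in rad, forces in N, time in s.
With the tool pointing down it reaches from about 275 to 750 mm from the base axis. Payload 10.2 kg.
Tool frame: the origin (TCP) lies between the finger pads; the fingertips stand 17 mm ahead of it and the grasp point (between the pads) lies 2 mm behind it; z points along the fingers, y is the line along which they close (so a half turn about z gives the same grasp; the last joint's range is limited). The gripper opens to 85 mm and grips with 20 to 120 N. Pads are 22 mm wide; open, the fingers measure 114 mm over their backs; the gripper's body (76 mm by 85 mm) begins 54 mm behind the grasp point. The pads swing forward as they close: fully open they stand 13 mm farther back than shut.
Start: joints at [0.979, 0.313, 1.498, -0, 1.331, -0.223], TCP at [189.273, 489.701, 215.794] pointing down, gripper open.
Joint ranges: [-2.94, 2.94], [-0.97, 2.17], [0.19, 2.56], [-1.23, 4.37], [0.02, 3.11], [-2.88, 2.88]. Speed limits (rad/s): [2.39, 2.39, 3.01, 3.14, 3.14, 3.14].

## Interface

Orientations are given as a unit quaternion [w, x, y, z].
In Python, from rig import * gives the robot as it stands.
- The arm moves only by the tool step_arm, never from a script. Its argument "commands" is text: rows parted by semicolons, each of 7 numbers parted by spaces: the opening, from 0 (shut) to 1 (fully open), then the shift along the tool's x, y, z in cm, then the turn, a rotation vector about the tool's x, y, z in rad. In form: hand x y z rx ry rz; .... A call has 1 to 20 rows; each row is the pose to reach, as a shift and turn from the pose commanded when the call began, along the tool's axes at that moment; what a row does not reach only later rows make up. A row lasts 1/12 s, in which the tool goes at most 41.7 mm and 7.16 degrees, less where a joint would pass 70% of its speed; a pose out of reach is approached as far as the arm can. A call with a gripper value outside its range is refused whole. The fingers move at their own pace and stop on an object; "newtons" is the grip in N (left out, the last holds). Time passes only in rows, so rows that repeat a pose let the fingers close. It gives the time, the measured TCP pose, the force, the opening and the grip force at its end, in the units of the state.
- sense(): the state, without advancing time (a new reading comes with each control period).
- capture(name): name is "side" or "top"; returns the picture (384x512x3 uint8, red, green, blue); there is no depth.
- camera_model(name): a dict with "mtx" (3x3 intrinsics, pixels), "eye" and "rotation" of the camera in the world. Camera axes: x right, y down, z forward; pixel columns grow to the right and rows downward; lengths in mm; the calibration is good to about 2 mm. A picture is of the moment at which its call begins. camera_model takes no time and is no camera call.
- finish_job(): hands the job in; it is judged then, once.
Trained networks look in the newest picture that a camera, given by its name, has taken for a name from the list of things; names that differ only in an ending like _2 or _b are one class to them, and where a whole thing is asked for, a point or a joint stands for the part that bears it (a point fixed in the world has none). Each returns a list of dicts, best first, with "score" (0 to 1); they miss things now and then, are a little off and sometimes report something else, mostly with a low value. They report only what shows in the picture. A call takes as long as a camera call. They do not tell look-alikes from the thing itself.
- search_frame(camera, label): "rect" ([centre column, centre row, width, height] in pixels, round what is visible of it).
- trace(camera, label): "mask" (384x512 bool, what is visible of it) and "rect" ([centre column, centre row, width, height] in pixels, round what is visible of it).
- spot_point(camera, label): "xy" ([column, row] in pixels: a listed point, or the origin of a listed thing).
The state is a dict: "time_s": time; "joints": joint angles; "dq": joint speeds; "tau": joint torques, N m; "eef_pos": TCP position; "ee_rot": TCP orientation; "force": force on the tool from outside, world axes, zero at the start; "wrist_torque": the same for the moment, N m; "grip_width": opening from 0.0 (shut) to 1.0 (fully open); "grip_force": force on a finger pad.
Only numpy, scipy, OpenCV 4.12 (cv2) and the standard library are available. Lean on these libraries where they do the work, as an engineer would, in place of code of your own. Each camera call takes 0.05 s, during which the arm holds its last target. There are 200 camera calls.

## Task

Get the block-printing corner ready: if any jars are still standing in the wooden caddy, first stand them upright in the steel tray. Then hang the emptied caddy by its rear strip in the middle of whichever cleat on the leaning board is free, fully home and flush, and only then put all the printing blocks into it. Leave the box that already hangs there and the other things on the bench where they are.

Things in the scene. Friction and masses are not known exactly. Their poses are not given: they have to be found in the camera images.
- board: Fixed wooden board, 460 mm wide, 192 mm long up its slope, leaning back 0.26 rad (top farther from the robot). Origin: middle of its front face's lower edge, on the bench; the frame is level: z up, -x out of the front, +y to the left seen from the robot. It carries two equal cleats, 105 mm left and right of the middle. A closed box hangs on one; the other is free. 17 mm of board stands above them
- cleat_left (a point): Middle of the left cleat's top front edge (taken sharp; really blunted 5 mm), 175 mm above the bench; axes as the board's (level). The cleat is 150 mm wide, stands 24 mm out from the board, front face parallel to it; its top slopes down towards the board at 35 degrees to it, leaving a V groove behind the edge. A hung caddy's notch lies at this point
- cleat_right (a point): The same point of the right cleat
- caddy: Loose open wooden caddy, 110 mm (x) by 210 mm (y) by 80 mm high (rear wall 105 mm), walls and floor 10 mm thick, 0.25 to 0.45 kg. Origin: centre of its underside; z up, +x its rear. Pinch it by the front wall's rim. Hung, it leans back 0.26 rad like the board, rear wall flush on the cleat's front face. Lower it so tilted from 45 mm above, a few mm out from the cleat; once let go, the slope draws it in
- caddy_notch (a point): Where the caddy's rear wall meets the sloping underside of its rear strip, mid-width: 55 mm behind and 87 mm above the caddy's origin; axes as the caddy's. The strip is 190 mm wide, runs along the top of the rear wall and stands 21 mm out; its underside slopes down and away at 35 degrees from the wall, its outer edge 65 mm above the caddy's underside
- box_left: Closed plywood box with a wooden lid and small knob, 80 mm deep, 140 mm wide and 80 mm high, hanging on the left cleat (absent when that cleat is the free one). Its origin is below the cleat at the middle of the box's underside; leave it alone
- box_right: The same kind of box, hanging on the right cleat (absent when that cleat is free). Exactly one of the two boxes is present
- tray: Fixed shallow stainless tray, outside 210 mm (x) by 160 mm (y) by 35 mm high, sheet 3 mm thick. Origin: centre of its underside, z up
- jar0: Closed amber glass jar with a black cap, 46 mm across and 115 mm high, 0.15 kg, if present standing in the caddy's one half (-y). Origin: centre of its underside; z up its axis. None to two jars are present
- jar1: The same kind of jar, if present standing in the caddy's other half (+y)
- block0: Wooden hand printing block standing on the bench, if present: a base 60 mm (x) by 32 mm (y) by 26 mm high with a grip block 30 mm (x) by 22 mm (y) on it, 72 mm high in all, about 0.12 kg. Origin: centre of its underside; z up. Three or four of these blocks are present; four fit side by side in the caddy with their 60 mm sides front to back
- block1: Wooden hand printing block standing on the bench, if present: a base 60 mm (x) by 32 mm (y) by 26 mm high with a grip block 30 mm (x) by 22 mm (y) on it, 72 mm high in all, about 0.12 kg. Origin: centre of its underside; z up. Three or four of these blocks are present; four fit side by side in the caddy with their 60 mm sides front to back
- block2: Wooden hand printing block standing on the bench, if present: a base 60 mm (x) by 32 mm (y) by 26 mm high with a grip block 30 mm (x) by 22 mm (y) on it, 72 mm high in all, about 0.12 kg. Origin: centre of its underside; z up. Three or four of these blocks are present; four fit side by side in the caddy with their 60 mm sides front to back
- block3: Wooden hand printing block standing on the bench, if present: a base 60 mm (x) by 32 mm (y) by 26 mm high with a grip block 30 mm (x) by 22 mm (y) on it, 72 mm high in all, about 0.12 kg. Origin: centre of its underside; z up. Three or four of these blocks are present; four fit side by side in the caddy with their 60 mm sides front to back
- bowl: Bystander, may be absent: blue bowl, 120 mm across and 55 mm high, near the robot's left; origin: centre of its underside
- mug: Bystander, may be absent: white mug, 76 mm across and 90 mm high, at the robot's right; origin: centre of its underside
Mind the look-alikes: they are no part of the job. What is shaped like the jar1 but yellow is not meant. What is shaped like the block1 but purple is not meant.

How it is judged:
By the outcome, as a careful person would: the job done as asked, in the order asked, and still so for the second after the job is handed in, with the robot touching nothing.
Of box_left, box_right only 1 to 1 are there at a start; the rules pass over those that are not, and their reading is None.
Of jar0, jar1, mug, bowl only 2 to 3 are there at a start; the rules pass over those that are not, and their reading is None.
Of block0, block1, block2, block3 only 3 to 4 are there at a start; the rules pass over those that are not, and their reading is None.
At some moment in a run one of block0, block1, block2, block3 may be knocked a few centimetres aside while the robot is not near it.
It also fails if it takes over 210 s, if anything falls off the work surface, if the arm or the gripper's body presses on something with over 40 N, if the wrist force passes 120 N, or if a joint passes its speed limit or range.

## Working session

There is one attempt and no reset: what is moved stays moved. The work goes in short steps, Python scripts to look and compute and a tool call to move; the robot and the scene stay as the last step left them, time stands still between calls to the robot, and variables do not carry over. Pictures are saved under pics/ and viewed, at most 14 in all, crops included, and the job is handed in when it is done.

Besides the shell and the picture viewer there is one more tool, called after "Emit:" as name(argument=value, ...) on one line, values as JSON. step_arm: Moves the arm, as the interface text tells. Its arguments: {"type":"object","properties":{"commands":{"type":"string"},"newtons":{"type":"number"}},"required":["commands"]}

```bash
ls; mkdir -p pics
python3 - <<'E'
from rig import *
import cv2,numpy as np
for n in("top","side"):
    im=capture(n); cv2.imwrite(f"pics/{n}0.png",cv2.resize(im[...,::-1],(800,600)))
    m=camera_model(n); print(n,m)
print(sense())
E
```

```text
pics
top {'mtx': array([[367.78380412,   0.        , 260.8668439 ],
       [  0.        , 367.78380412, 185.97785518],
       [  0.        ,   0.        ,   1.        ]]), 'eye': array([ 453.90966533,   17.81850553, 1258.88094213]), 'rotation': array([-0.02345064,  0.71600962, -0.69709512,  0.02895996])}
side {'mtx': array([[414.23986447,   0.        , 256.80561645],
       [  0.        , 414.23986447, 184.4848947 ],
       [  0.        ,   0.        ,   1.        ]]), 'eye': array([-160.37252003, -662.83485931,  847.460229  ]), 'rotation': array([-0.41788427,  0.81205308, -0.36523305,  0.18040885])}
{'time_s': 0.1, 'joints': array([ 9.78564826e-01,  3.13422838e-01,  1.49831411e+00, -2.94779087e-05,
        1.33099024e+00, -2.23384623e-01]), 'dq': array([-1.21376974e-03, -7.55800117e-04, -9.90325569e-04, -2.11659879e-03,
       -3.80328363e-05,  3.31764587e-03]), 'tau': array([ 2.85122856e-03, -4.12900186e+01, -2.60144877e+01, -2.12904747e-04,
        3.01062879e-03,  6.22092116e-06]), 'eef_pos': array([189.16446965, 489.49240635, 215.29526808]), 'ee_rot': array([-2.11835781e-04,  1.83376301e-01,  9.83042629e-01, -5.26424162e-04]), 'force': array([ 0.40497277, -0.0649647 , -0.23599456]), 'wrist_torque': array([0.01572986, 0.05936692, 0.03163634]), 'grip_force': 0.0, 'grip_width': 1.000299745688168}
```

View pics/top0.png

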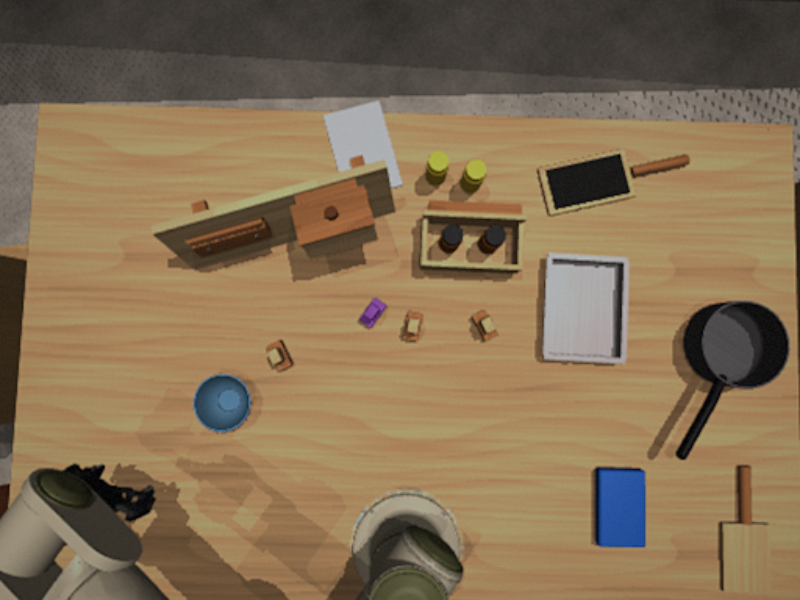

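View pics/side0.png

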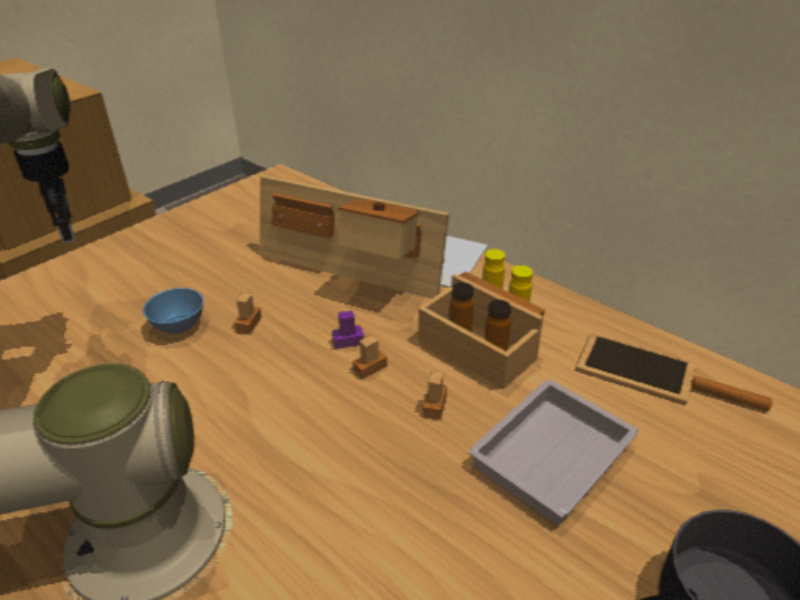

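Candidates (top view, 800×600 px):
- **Amber jars:** (452,238) and (492,238) in the caddy. The yellow look-alikes are at (437,167) and (474,175) behind it.
- **Blocks:** wooden ones at (279,355), (413,326) and (484,325). The purple look-alike is at (372,313).
- **Cleats:** the left one is free, at (230,237). The box hangs on the right one.
- **Bystanders:** only the bowl is present, no mug.

Next I'll write a pose fitter based on silhouettes.

```bash
cat > h.py <<'E'
from rig import *
import numpy as np, cv2
from scipy.optimize import minimize
from scipy.spatial.transform import Rotation as R
def q(r): return R.from_quat(np.r_[r[1:],r[0]])
CM={n:camera_model(n) for n in("top","side")}
def proj(n,P):
    m=CM[n]; c=q(m["rotation"]).inv().apply(np.atleast_2d(P)-m["eye"])@m["mtx"].T
    return c[:,:2]/c[:,2:]
def ray(n,uv):
    m=CM[n]; d=q(m["rotation"]).apply(np.linalg.solve(m["mtx"],[*uv,1])); return m["eye"],d
def onz(n,uv,z):
    e,d=ray(n,uv); return e+d*(z-e[2])/d[2]
def tri(ut,us):
    A=np.zeros((3,3));b=np.zeros(3)
    for n,u in(("top",ut),("side",us)):
        e,d=ray(n,u); d/=np.linalg.norm(d); M=np.eye(3)-np.outer(d,d); A+=M;b+=M@e
    return np.linalg.solve(A,b)
def box(x0,x1,y0,y1,z0,z1): return np.array([[x,y,z] for x in(x0,x1) for y in(y0,y1) for z in(z0,z1)],float)
BLOCK=[box(-30,30,-16,16,0,26),box(-15,15,-11,11,26,72)]
CADDY=[box(-55,55,-105,105,0,80),box(45,55,-105,105,0,105),
  np.array([[55,y,z] for y in(-95,95) for z in(87,105)]+[[76,y,z] for y in(-95,95) for z in(65,105)],float)]
def cyl(r,h): 
    a=np.linspace(0,2*np.pi,24,endpoint=False); return [np.array([[r*np.cos(t),r*np.sin(t),z] for t in a for z in(0,h)])]
JAR=cyl(23,115)
def render(n,parts,T,S=4):
    im=np.zeros((384*S,512*S),np.uint8)
    for p in parts:
        h=cv2.convexHull(proj(n,T(p)).astype(np.float32)).reshape(-1,2)
        cv2.fillConvexPoly(im,np.round((h+.5)*S*16-8).astype(np.int32),255,shift=4)
    return cv2.resize(im,(512,384),interpolation=cv2.INTER_AREA)/255.
def fit(parts,masks,x0,z=0,step=(15,15,.3)):
    def T(v): return lambda p: R.from_euler("z",v[2]).apply(p)+[v[0],v[1],z]
    def f(v): return sum(np.abs(render(n,parts,T(v))-m).sum()/m.sum() for n,m in masks.items())
    x0=np.array(x0,float); r=minimize(f,x0,method="Nelder-Mead",options=dict(initial_simplex=np.array([x0]+[x0+np.eye(3)[i]*step[i] for i in range(3)]),xatol=.05,fatol=1e-4,maxiter=200))
    return r.x,r.fun
E
cat > a.py <<'E'
from h import *
import pickle
D={}
for n in("top","side"):
    D[n]=capture(n)
    for l in("caddy","jar0","block0","tray","bowl"):
        D[n,l]=trace(n,l)
        print(n,l,[(np.round(d["rect"]).tolist(),round(d["score"],2)) for d in D[n,l]])
    for l in("cleat_left","cleat_right","caddy_notch"):
        D[n,"p"+l]=spot_point(n,l); print(n,l,[(np.round(d["xy"],1).tolist(),round(d["score"],2)) for d in D[n,"p"+l]])
pickle.dump(D,open("D.pkl","wb"))
for l in("cleat_left","cleat_right","caddy_notch"):
    print(l,tri(D["top","p"+l][0]["xy"],D["side","p"+l][0]["xy"]))
E
python3 a.py
```

```text
top caddy [([305.0, 151.0, 66.0, 47.0], 0.97)]
top jar0 [([315.0, 152.0, 20.0, 15.0], 0.79), ([282.0, 106.0, 20.0, 23.0], 0.75), ([174.0, 135.0, 159.0, 68.0], 0.72), ([285.0, 152.0, 17.0, 20.0], 0.59), ([302.0, 112.0, 18.0, 25.0], 0.57)]
top block0 [([239.0, 198.0, 17.0, 16.0], 0.69), ([179.0, 229.0, 18.0, 20.0], 0.61), ([309.0, 208.0, 8.0, 19.0], 0.49)]
top tray [([375.0, 197.0, 53.0, 72.0], 0.74)]
top bowl [([144.0, 258.0, 40.0, 42.0], 0.63)]
top cleat_left [([140.7, 145.5], 0.61)]
top cleat_right [([206.5, 127.4], 0.8)]
top caddy_notch [([301.6, 136.4], 0.77)]
side caddy [([307.0, 213.0, 81.0, 70.0], 0.86), ([227.0, 152.0, 121.0, 79.0], 0.32)]
side jar0 [([295.0, 196.0, 17.0, 31.0], 0.91), ([319.0, 170.0, 17.0, 24.0], 0.76), ([317.0, 208.0, 15.0, 30.0], 0.74), ([331.0, 180.0, 16.0, 21.0], 0.51)]
side block0 [([236.0, 229.0, 22.0, 26.0], 0.75), ([241.0, 145.0, 54.0, 36.0], 0.7), ([158.0, 199.0, 14.0, 25.0], 0.65), ([224.0, 209.0, 23.0, 27.0], 0.62)]
side tray [([352.0, 290.0, 108.0, 95.0], 0.61)]
side bowl [([110.0, 198.0, 42.0, 34.0], 0.67), ([227.0, 152.0, 120.0, 75.0], 0.37)]
side cleat_left [([194.5, 124.5], 0.8)]
side cleat_right [([249.0, 134.8], 0.89), ([160.5, 208.8], 0.27)]
side caddy_notch [([313.9, 191.7], 0.82)]
cleat_left [647.34058645 368.58400132 175.37420847]
cleat_right [709.25784272 172.39777992 178.86563119]
caddy_notch [ 701.75621863 -114.28066106   90.82318378]
```

```bash
cat > b.py <<'E'
from h import *
import pickle
D=pickle.load(open("D.pkl","rb"))
def pick(n,l,uv): return min(D[n,l],key=lambda d:np.hypot(*(np.array(d["rect"][:2])-uv)))["mask"]
# jars
J=[]
for ut,us in(((285,152),(295,196)),((315,152),(317,208))):
    ms={"top":pick("top","jar0",ut),"side":pick("side","jar0",us)}
    p=onz("top",ut,80); print("jar",fit(JAR,{"top":ms["top"]},[p[0],p[1],0],10), [m.sum() for m in ms.values()])
# caddy
ms={}
for n in("top","side"):
    m=D[n,"caddy"][0]["mask"].copy()
    for d in D[n,"jar0"]:
        if d["rect"][2]<40: 
            ims=D[n]; hsv=cv2.cvtColor(ims,cv2.COLOR_RGB2HSV)[d["mask"]]
            yel=np.median(hsv[:,1].astype(int)*hsv[:,2])
            print(n,d["rect"],np.median(D[n][d["mask"]],0))
    ms[n]=m
ut=(301.6,152)
for use in(["top"],["side"],["top","side"]):
    mm={}
    for n in use:
        m=ms[n].copy()
        cnt,_=cv2.findContours(m.astype(np.uint8),cv2.RETR_EXTERNAL,cv2.CHAIN_APPROX_NONE); f=np.zeros(m.shape,np.uint8); cv2.drawContours(f,cnt,-1,1,-1); mm[n]=f>0
    print("caddy",use,fit(CADDY,mm,[645,-114,0.0]))
for ut,us in(((179,229),(158,199)),((264,208),(236,229)),((309,208),(279,252))):
    p=onz("top",ut,36); print("block",p.round(),[(np.round(proj("side",p),0))])
    for n,u in(("top",ut),("side",us)):
        m=pick(n,"block0",u); print(n,m.sum(),np.median(D[n][m],0))
t=D["top","tray"][0]["mask"];print("tray",fit([box(-105,105,-80,80,0,35)],{"top":t,"side":D["side","tray"][0]["mask"]},[*onz("top",(375,197),20)[:2],0]))
print("bowl",onz("top",(144,258),40))
# board
for n in("top","side"):
    capture(n); r=trace(n,"board"); print(n,[(d["rect"],d["score"]) for d in r]); D[n,"board"]=r
pickle.dump(D,open("D.pkl","wb"))
o=np.hstack([D["top"][80:270,80:420],D["side"][80:270,80:420]])
for n in("top","side"):
    im=cv2.resize(D[n][70:270,100:400],(1200,800),interpolation=cv2.INTER_CUBIC)
    D[n+"c"]=im
im=np.vstack([cv2.resize(D["top"][90:160,90:270],(800,311),interpolation=cv2.INTER_CUBIC),cv2.resize(D["side"][100:196,160:400][:,:],(720,288),interpolation=cv2.INTER_CUBIC).copy() if 0 else cv2.resize(D["side"][105:185,160:350],(800,289)[0:2],interpolation=cv2.INTER_CUBIC)])
cv2.imwrite("pics/board.png",im[...,::-1])
E
python3 b.py
```

```text
jar (array([ 6.53981918e+02, -7.39753773e+01,  1.88444728e-01]), np.float64(0.10308610400682011)) [np.int64(230), np.int64(367)]
jar (array([ 6.53867724e+02, -1.59731612e+02,  2.21399010e-02]), np.float64(0.29563322913706547)) [np.int64(207), np.int64(389)]
top [314.7, 152.4, 19.8, 15.2] [44. 40. 39.]
top [281.6, 106.5, 19.8, 23.4] [159. 160.  61.]
top [285.1, 151.9, 16.9, 19.6] [44. 39. 39.]
top [301.6, 112.0, 18.2, 25.0] [157. 138.  63.]
side [295.2, 196.4, 16.7, 31.1] [70. 42. 19.]
side [318.6, 170.3, 16.9, 23.7] [126.  99.   0.]
side [317.0, 208.2, 15.3, 29.8] [71. 42. 17.]
side [331.0, 179.6, 16.2, 20.6] [134. 104.   0.]
caddy ['top'] (array([ 6.50873474e+02, -1.20391391e+02, -1.77627279e-02]), np.float64(0.021587664191890347))
caddy ['side'] (array([ 6.49440088e+02, -1.16441669e+02, -4.30855697e-02]), np.float64(0.18351847559272266))
caddy ['top', 'side'] (array([ 6.50536874e+02, -1.19678353e+02, -2.42953928e-02]), np.float64(0.21258162755915996))
block [395. 276.  36.] [array([[157., 201.]])]
top 192 [146.5  97.   58.5]
side 293 [103.  73.  41.]
block [472.  -3.  36.] [array([[237., 227.]])]
top 163 [123.  67. 135.]
side 393 [104.  74.  40.]
block [ 476. -152.   36.] [array([[277., 250.]])]
top 183 [151.  99.  61.]
side 393 [104.  74.  40.]
tray (array([ 5.22010649e+02, -3.68869168e+02, -3.08063130e-02]), np.float64(0.2068482885687217))
bowl [298.37392259 384.92860394  40.        ]
top [([173.6, 134.2, 157.7, 74.7], 0.71)]
side [([227.4, 153.7, 125.2, 79.5], 0.92)]
```

View pics/board.png

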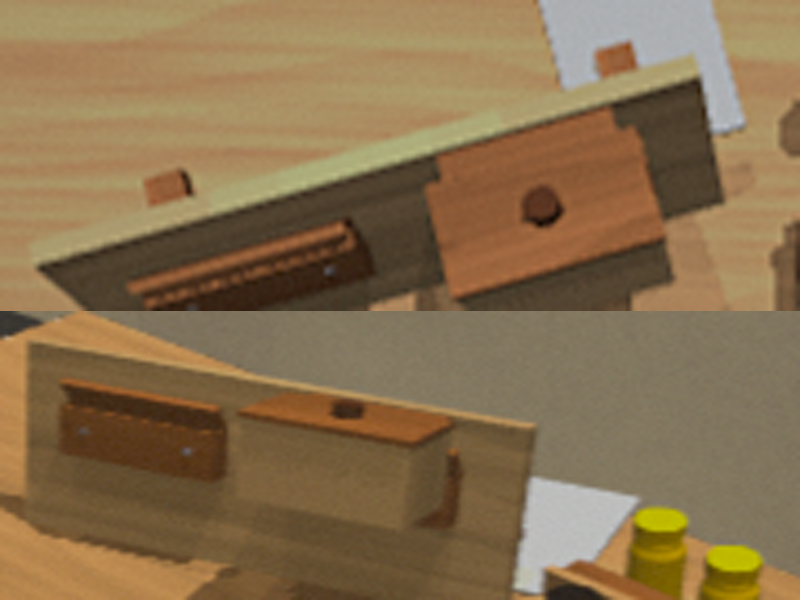

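```bash
cat > c.py <<'E'
from h import *
def tp(x,y): return ((x+.5)*180/800-.5+90,(y+.5)*70/311-.5+90)
def sd(x,y): y-=311; return ((x+.5)*190/800-.5+160,(y+.5)*80/289-.5+105)
L=tri(tp(37,265),sd(27,345));Rr=tri(tp(698,83),sd(535,430)); print("3d",L,Rr,np.linalg.norm(L-Rr))
L=onz("top",tp(37,265),185.5);Rr=onz("top",tp(698,83),185.5); d=L-Rr; print("top",L,Rr,np.linalg.norm(d))
yaw=np.arctan2(-d[0],d[1]); print("yaw",yaw)
L2=onz("side",sd(27,345),185.5);R2=onz("side",sd(535,430),185.5);d2=L2-R2;print("side",L2,R2,np.linalg.norm(d2),np.arctan2(-d2[0],d2[1]))
for a,b in(((145,300),(355,245)),):
    A=onz("top",tp(*a),173);B=onz("top",tp(*b),173);print("cleat ends",A,B,np.linalg.norm(A-B))
# predicted cleat from top front edge
for yw,M in((yaw,(L+Rr)/2),((np.arctan2(-d2[0],d2[1])),(L2+R2)/2)):
    X=np.array([np.cos(yw),np.sin(yw),0]);Y=np.array([-np.sin(yw),np.cos(yw),0])
    O=M-X*192*np.sin(.26); O[2]=0
    # cleat point: 24 out from face, z=175
    s=(175-24*np.sin(.26))/np.cos(.26); off=s*np.sin(.26)-24*np.cos(.26)
    print("s",s,"off",off,"left",O+X*off+Y*105,"right",O+X*off-Y*105)
E
python3 c.py
```

```text
3d [628.20690861 494.22788688 182.24645123] [766.45470556  56.06907575 186.65552254] 459.47256396969385
top [628.87533811 491.72055679 185.5       ] [764.03931168  58.83144715 185.5       ] 453.5000341712187
yaw 0.30264519984861077
side [623.38779668 489.92811052 185.5       ] [771.54279913  55.27046649 185.5       ] 459.2136455585175 0.3285042391019319
cleat ends [609.33132309 424.02590208 173.        ] [650.38343041 285.80300886 173.        ] 144.19030385532392
s 174.70179800549275 off 21.71907517257556 left [638.77829642 367.26578878   0.        ] right [701.36800383 166.80998685   0.        ]
s 174.70179800549275 off 21.71907517257556 left [637.42705064 363.06696267   0.        ] right [705.17884943 164.29650772   0.        ]
```

```bash
cat > d.py <<'E'
from h import *
import pickle
D=pickle.load(open("D.pkl","rb"))
def model(cx,cy,yw):
    # board frame origin from cleat_left
    s,off=174.7,21.72
    B=R.from_euler("z",yw); O=np.array([cx,cy,0])-B.apply([off,105,0])
    lean=R.from_euler("y",.26)
    f=lambda p:B.apply(lean.apply(np.array(p,float)))+O   # local: x into board,y,z up slope
    brd=[f([[0,-230,0],[0,230,0],[0,230,192],[0,-230,192]]),f([[0,-230,192],[0,230,192],[16,230,192],[16,-230,192]])]
    cl=[]
    for y in(105,-105):
        zt=s; zg=s-24/np.tan(np.radians(35))
        cl.append(f([[-24,y-75,zt],[-24,y+75,zt],[0,y+75,zt-24/np.tan(np.radians(35))],[0,y-75,zg]]))
        cl.append(f([[-24,y-75,zt],[-24,y+75,zt],[-24,y+75,zt-55],[-24,y-75,zt-55]]))
    return brd+cl
if __name__=="__main__":
    import sys
    cx,cy,yw=map(float,sys.argv[1:4]); S=5
    out=[]
    for n,(r0,r1,c0,c1) in(("top",(100,175,92,252)),("side",(108,153,162,292))):
        im=cv2.resize(D[n][r0:r1,c0:c1],None,fx=S,fy=S,interpolation=cv2.INTER_CUBIC)[...,::-1].copy()
        for P in model(cx,cy,yw):
            uv=(proj(n,P)-[c0,r0]+.5)*S-.5; cv2.polylines(im,[np.round(uv).astype(np.int32)],True,(255,255,0),1)
        out.append(cv2.copyMakeBorder(im,0,0,0,800-im.shape[1],cv2.BORDER_CONSTANT))
    cv2.imwrite("pics/ov%s.png"%sys.argv[4],np.vstack(out))
E
python3 d.py 640 367 0.308 1
```

```text
(no output)
```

View pics/ov1.png

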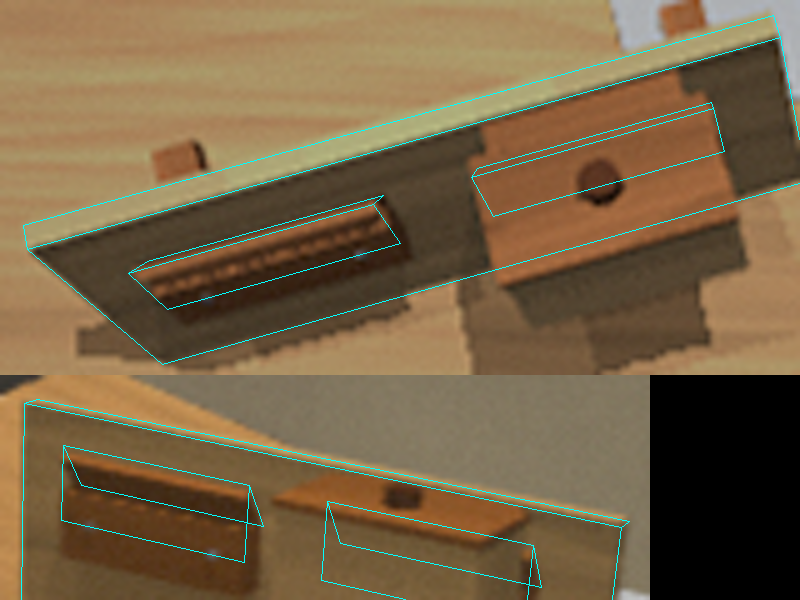

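```bash
cat >> h.py <<'E'
def down(yaw,pitch=0):
    """tool pointing down, its y axis along world y turned by yaw; pitch tilts as a caddy leaning back (about turned y)"""
    return R.from_euler("z",yaw)*R.from_euler("y",pitch)*R.from_matrix([[-1,0,0],[0,1,0],[0,0,-1]])
def rows(wps):
    """wps: (open,pos,Rot,n) -> text rows relative to the present pose"""
    s=sense(); p0=s["eef_pos"]; R0=q(s["ee_rot"]); prev=p0; Rp=R0; o=[]
    for h,p,Rt,n in wps:
        p=np.array(p,float); d=R0.inv().apply(p-p0)/10; rv=(R0.inv()*Rt).as_rotvec()
        need=max(np.linalg.norm(p-prev)/41.7,np.degrees((Rp.inv()*Rt).magnitude())/7.16); prev,Rp=p,Rt
        o.append("%dx (need %.1f)  %g "%(n,need,h)+" ".join("%.2f"%v for v in d)+" "+" ".join("%.3f"%v for v in rv))
    print("\n".join(o), " total",sum(w[3] for w in wps))
def state():
    s=sense(); print("t",round(s["time_s"],2),"p",s["eef_pos"].round(1),"w",round(s["grip_width"],3),"gf",round(s["grip_force"],1),"F",s["force"].round(1),"q",s["joints"].round(2))
E
python3 - <<'E'
from h import *
import pickle
D=pickle.load(open("D.pkl","rb"))
im=D["top"]
dark=(im.max(2)<75).astype(np.uint8); n,l,st,c=cv2.connectedComponentsWithStats(dark[130:175,265:340])
for i in range(1,n):
    if st[i,4]>30: u=c[i]+[265,130]; print(st[i],u,onz("top",u,125),onz("top",u,110))
cv2.imwrite("pics/c1.png",cv2.resize(im[90:225,165:345],None,fx=4.4,fy=4.4,interpolation=cv2.INTER_CUBIC)[...,::-1])
C=np.array([650.9,-120.4,0]);print(R.from_euler("z",-.018).apply([[0,47.5,0],[0,-47.5,0]])+C)
for y in(-73,-160,-167):print(proj("top",[[654,y,125],[654-23,y,125],[654+23,y,125],[654,y-23,125],[654,y+23,125]]).round(1).tolist())
rows([(1,[300,300,300],down(-.018),10),(.75,[654,-75,240],down(-.018),13)])
E
```

```text
[  6   8  65  31 803] [304.75466999 148.9750934 ] [ 657.60272674 -123.65068095  125.        ] [ 660.29736232 -125.52216297  110.        ]
[  3  38  64   7 138] [299.00724638 172.30434783] [ 583.9757727  -107.09170684  125.        ] [ 585.69640451 -108.74413181  110.        ]
[[ 651.75495383  -72.90769479    0.        ]
 [ 650.04504617 -167.89230521    0.        ]]
[[288.5, 149.7], [288.3, 157.0], [288.7, 142.4], [295.9, 149.9], [281.1, 149.5]]
[[316.4, 150.4], [316.3, 157.8], [316.5, 143.2], [323.7, 150.6], [309.0, 150.2]]
[[318.6, 150.5], [318.5, 157.8], [318.7, 143.2], [326.0, 150.7], [311.3, 150.3]]
10x (need 5.6)  1 -17.17 -13.70 -8.42 0.000 0.000 -0.351
13x (need 12.5)  0.75 -63.70 -35.92 -2.42 0.000 0.000 -0.351  total 23
```

View pics/c1.png

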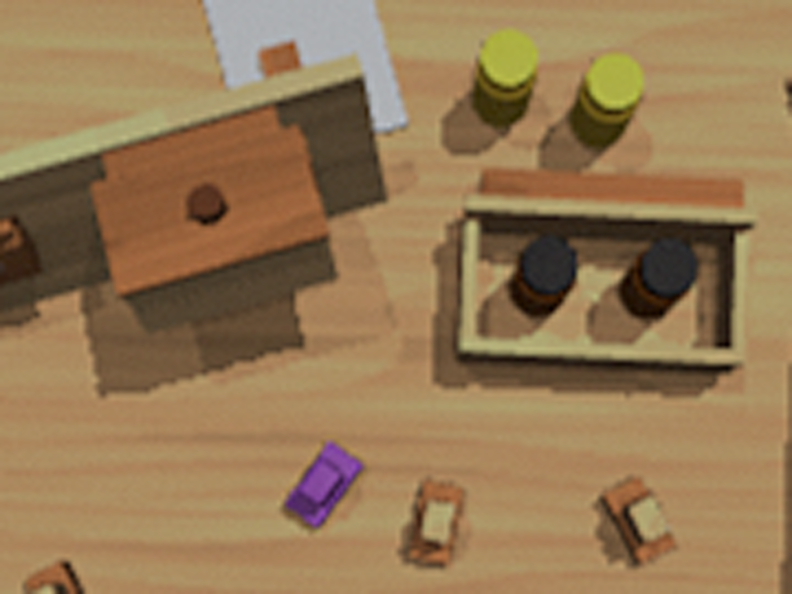

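Crop check: amber jars with black caps are at (548,265) and (668,268), inside the caddy. The yellow ones at (508,60) and (612,80) are behind it, so I'm leaving those alone. Moving to jar1 at about (654,-75).

Emit:
step_arm(commands="1 -17.17 -13.7 -8.42 0 0 -0.351;1 -17.17 -13.7 -8.42 0 0 -0.351;1 -17.17 -13.7 -8.42 0 0 -0.351;1 -17.17 -13.7 -8.42 0 0 -0.351;1 -17.17 -13.7 -8.42 0 0 -0.351;1 -17.17 -13.7 -8.42 0 0 -0.351;0.75 -63.7 -35.9 -2.4 0 0 -0.351;0.75 -63.7 -35.9 -2.4 0 0 -0.351;0.75 -63.7 -35.9 -2.4 0 0 -0.351;0.75 -63.7 -35.9 -2.4 0 0 -0.351;0.75 -63.7 -35.9 -2.4 0 0 -0.351;0.75 -63.7 -35.9 -2.4 0 0 -0.351;0.75 -63.7 -35.9 -2.4 0 0 -0.351;0.75 -63.7 -35.9 -2.4 0 0 -0.351;0.75 -63.7 -35.9 -2.4 0 0 -0.351;0.75 -63.7 -35.9 -2.4 0 0 -0.351;0.75 -63.7 -35.9 -2.4 0 0 -0.351;0.75 -63.7 -35.9 -2.4 0 0 -0.351;0.75 -63.7 -35.9 -2.4 0 0 -0.351;0.75 -63.7 -35.9 -2.4 0 0 -0.351")

```text
time_s: 2.87
eef_pos: [655.3, -78.3, 237.2]
ee_rot: [-0.001, 0.011, 1.0, 0.0]
force: [-0.1, 0.4, -1.0]
grip_width: 0.752
grip_force: 0.0
```

Run:
```python
from h import *
state()
d=down(-.018)
rows([(.75,[654,-75,240],d,1),(.75,[654,-75,104],d,8),(.0,[654,-75,104],d,6),(0,[654,-75,260],d,5)])
```

```text
t 2.87 p [655.3 -78.3 237.2] w 0.752 gf 0.0 F [-0.1  0.4 -1. ] q [-0.3   0.62  0.98 -0.    1.54 -1.85]
1x (need 0.1)  0.75 0.13 0.32 -0.28 0.000 -0.002 -0.003
8x (need 3.3)  0.75 0.10 0.32 13.32 0.000 -0.002 -0.003
6x (need 0.0)  0 0.10 0.32 13.32 0.000 -0.002 -0.003
5x (need 3.7)  0 0.14 0.33 -2.28 0.000 -0.002 -0.003  total 20
```

Emit:
step_arm(commands="0.75 0 0 4 0 0 0;0.75 0 0 8 0 0 0;0.75 0 0 11 0 0 0;0.75 0 0 13 0 0 0;0.75 0 0 13.6 0 0 0;0.75 0 0 13.6 0 0 0;0.75 0 0 13.6 0 0 0;0.75 0 0 13.6 0 0 0", newtons=30)

```text
time_s: 3.53
eef_pos: [654.9, -74.8, 106.0]
ee_rot: [0.002, 0.009, 1.0, -0.0]
force: [0.4, 1.0, 0.0]
grip_width: 0.753
grip_force: 0.0
```

Run:
```python
from h import *
state()
```

```text
t 3.53 p [654.9 -74.8 106. ] w 0.753 gf 0.0 F [0.4 1.  0. ] q [-0.29  0.7   1.19  0.    1.25 -1.84]
```

Emit:
step_arm(commands="0 0 0 0 0 0 0;0 0 0 0 0 0 0;0 0 0 0 0 0 0;0 0 0 0 0 0 0;0 0 0 0 0 0 0;0 0 0 -1 0 0 0;0 0 0 -4 0 0 0;0 0 0 -7 0 0 0;0 0 0 -10 0 0 0;0 0 0 -12 0 0 0;0 0 0 -12 0 0 0", newtons=30)

```text
time_s: 4.45
eef_pos: [655.3, -75.1, 229.5]
ee_rot: [0.004, 0.009, 1.0, -0.001]
force: [-0.1, 0.4, -0.8]
grip_width: 0.459
grip_force: 30.7
```

```bash
cat >> h.py <<'E'
def rows2(base,wps):
    p0,R0=np.array(base[0],float),base[1]; prev,Rp=p0,R0
    for h,p,Rt,n in wps:
        p=np.array(p,float); d=R0.inv().apply(p-p0)/10; rv=(R0.inv()*Rt).as_rotvec()
        need=max(np.linalg.norm(p-prev)/41.7,np.degrees((Rp.inv()*Rt).magnitude())/7.16); prev,Rp=p,Rt
        print("need %.1f | %g "%(need,h)+" ".join("%.2f"%v for v in d)+" "+" ".join("%.3f"%v for v in rv))
E
python3 - <<'E'
from h import *
state()
d=down(-.018)
rows2(([654,-75,224],d),[(0,[570,-369,224],d,8),(0,[570,-369,98],d,8),(.75,[570,-369,98],d,4),(.75,[570,-369,240],d,4),(.75,[654,-160,240],d,6)])
E
```

```text
t 4.45 p [655.3 -75.1 229.5] w 0.459 gf 30.7 F [-0.1  0.4 -0.8] q [-0.29  0.61  1.01 -0.    1.51 -1.84]
need 7.3 | 0 7.87 -29.55 0.00 0.000 0.000 0.000
need 3.0 | 0 7.87 -29.55 12.60 0.000 0.000 0.000
need 0.0 | 0.75 7.87 -29.55 12.60 0.000 0.000 0.000
need 3.4 | 0.75 7.87 -29.55 -1.60 0.000 0.000 0.000
need 5.4 | 0.75 -0.15 -8.50 -1.60 0.000 0.000 0.000
```

Emit:
step_arm(commands="0 0.8 -3 0 0 0 0;0 2.4 -9 0 0 0 0;0 4 -15 0 0 0 0;0 5.6 -21 0 0 0 0;0 7 -26 0 0 0 0;0 7.7 -29 0 0 0 0;0 7.87 -29.5 0 0 0 0;0 7.87 -29.5 0 0 0 0;0 7.87 -29.5 0 0 0 0;0 7.87 -29.5 4 0 0 0;0 7.87 -29.5 8 0 0 0;0 7.87 -29.5 10.5 0 0 0;0 7.87 -29.5 11.8 0 0 0;0 7.87 -29.5 12.2 0 0 0;0 7.87 -29.5 12.5 0 0 0;0 7.87 -29.5 12.5 0 0 0;0 7.87 -29.5 12.5 0 0 0;0 7.87 -29.5 12.5 0 0 0")

```text
time_s: 5.95
eef_pos: [570.4, -368.5, 99.7]
ee_rot: [0.0, 0.009, 1.0, -0.0]
force: [-0.0, 0.9, -2.1]
grip_width: 0.458
grip_force: 30.8
```

Run:
```python
from h import *
state()
im=capture("side"); cv2.imwrite("pics/t1.png",cv2.resize(im[150:384,230:512],None,fx=2.8,fy=2.5,interpolation=cv2.INTER_CUBIC)[...,::-1])
```

```text
t 5.95 p [ 570.4 -368.5   99.7] w 0.458 gf 30.8 F [-0.   0.9 -2.1] q [-0.75  0.75  1.11 -0.    1.28 -2.3 ]
```

View pics/t1.png

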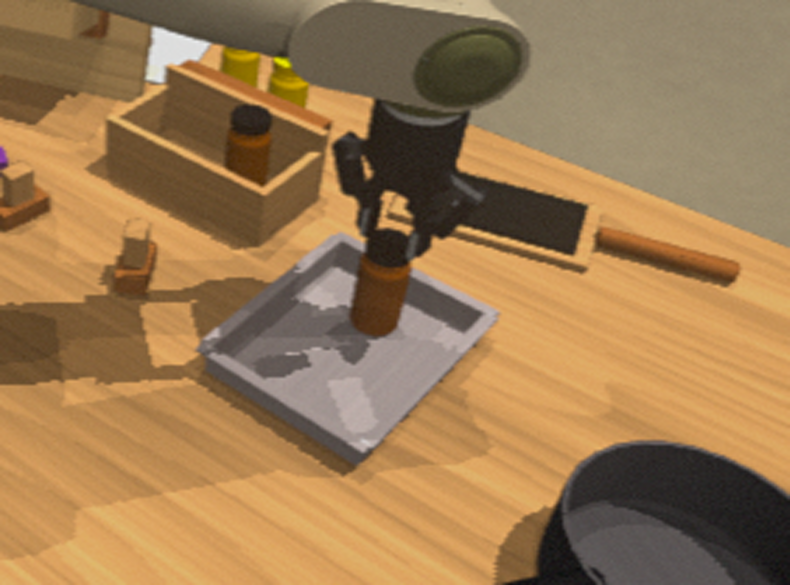

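The jar is upright over the tray, with its base at about (378,320). I'll lower it the last 1–2 mm, release it and go to jar0.

Emit:
step_arm(commands="0 0 0 0.15 0 0 0;0 0 0 0.15 0 0 0;0.75 0 0 0.1 0 0 0;0.75 0 0 0.1 0 0 0;0.75 0 0 0.1 0 0 0;0.75 0 0 0.1 0 0 0;0.75 0 0 -3 0 0 0;0.75 0 0 -7 0 0 0;0.75 0 0 -11 0 0 0;0.75 0 0 -14 0 0 0;0.75 -8.0 21.0 -14 0 0 0;0.75 -8.0 21.0 -14 0 0 0;0.75 -8.0 21.0 -14 0 0 0;0.75 -8.0 21.0 -14 0 0 0;0.75 -8.0 21.0 -14 0 0 0;0.75 -8.0 21.0 -14 0 0 0;0.75 -8.0 21.0 -14 0 0 0;0.75 -8.0 21.0 -14 0 0 0")

```text
time_s: 7.5
eef_pos: [653.9, -159.6, 238.6]
ee_rot: [-0.0, 0.008, 1.0, -0.0]
force: [0.5, -0.6, -0.7]
grip_width: 0.752
grip_force: 0.0
```

Run:
```python
from h import *
state()
```

```text
t 7.5 p [ 653.9 -159.6  238.6] w 0.752 gf 0.0 F [ 0.5 -0.6 -0.7] q [-0.41  0.65  0.93 -0.    1.57 -1.97]
```

Emit:
step_arm(commands="0.75 0 0 4 0 0 0;0.75 0 0 8 0 0 0;0.75 0 0 11 0 0 0;0.75 0 0 13 0 0 0;0.75 0 0 13.5 0 0 0;0.75 0 0 13.5 0 0 0;0.75 0 0 13.5 0 0 0;0 0 0 13.5 0 0 0;0 0 0 13.5 0 0 0;0 0 0 13.5 0 0 0;0 0 0 13.5 0 0 0;0 0 0 13.5 0 0 0;0 0 0 12.5 0 0 0;0 0 0 9.5 0 0 0;0 0 0 6 0 0 0;0 0 0 3 0 0 0;0 0 0 1.5 0 0 0;0 0 0 1.5 0 0 0")

```text
time_s: 9.0
eef_pos: [654.9, -160.1, 229.0]
ee_rot: [0.004, 0.009, 1.0, -0.002]
force: [0.5, 0.4, -0.7]
grip_width: 0.455
grip_force: 30.6
```

Run:
```python
from h import *
state()
d=down(-.018)
rows2(([654,-160,224],d),[(0,[475,-366,224],d,8),(0,[475,-366,98],d,8)])
```

```text
t 9.0 p [ 654.9 -160.1  229. ] w 0.455 gf 30.6 F [ 0.5  0.4 -0.7] q [-0.41  0.65  0.95  0.    1.53 -1.97]
need 6.5 | 0 17.53 -20.92 0.00 0.000 0.000 0.000
need 3.0 | 0 17.53 -20.92 12.60 0.000 0.000 0.000
```

Emit:
step_arm(commands="0 1.7 -2 0 0 0 0;0 5 -6 0 0 0 0;0 8.5 -10 0 0 0 0;0 12 -14.3 0 0 0 0;0 15 -18 0 0 0 0;0 17 -20.3 0 0 0 0;0 17.5 -20.9 0 0 0 0;0 17.5 -20.9 0 0 0 0;0 17.5 -20.9 0 0 0 0;0 17.5 -20.9 4 0 0 0;0 17.5 -20.9 8 0 0 0;0 17.5 -20.9 10.5 0 0 0;0 17.5 -20.9 11.8 0 0 0;0 17.5 -20.9 12.3 0 0 0;0 17.5 -20.9 12.6 0 0 0;0 17.5 -20.9 12.6 0 0 0;0 17.5 -20.9 12.6 0 0 0;0 17.5 -20.9 12.6 0 0 0")

```text
time_s: 10.5
eef_pos: [476.4, -364.3, 99.3]
ee_rot: [0.001, 0.008, 1.0, 0.0]
force: [-1.3, 4.8, 10.7]
grip_width: 0.453
grip_force: 32.2
```

Emit:
step_arm(commands="0 0 0 0.1 0 0 0;0 0 0 0.1 0 0 0;0.75 0 0 0.1 0 0 0;0.75 0 0 0.1 0 0 0;0.75 0 0 0.1 0 0 0;0.75 0 0 0.1 0 0 0;0.75 0 0 -3 0 0 0;0.75 0 0 -7 0 0 0;0.75 0 0 -11 0 0 0;0.75 0 0 -15 0 0 0;0.75 0 0 -18 0 0 0;0.75 0 0 -20 0 0 0;0.75 0 0 -20 0 0 0;0.75 0 0 -20 0 0 0")

```text
time_s: 11.67
eef_pos: [475.3, -365.7, 298.1]
ee_rot: [0.0, 0.009, 1.0, -0.0]
force: [1.2, -0.7, -0.6]
grip_width: 0.749
grip_force: 0.0
```

Run:
```python
from h import *
state()
im=capture("top"); cv2.imwrite("pics/t2.png",cv2.resize(im[90:280,150:430],None,fx=2.85,fy=2.85,interpolation=cv2.INTER_CUBIC)[...,::-1])
m=trace("top","caddy")
for d in m: print(d["rect"],d["score"])
f=np.zeros((384,512),np.uint8);c,_=cv2.findContours(m[0]["mask"].astype(np.uint8),cv2.RETR_EXTERNAL,cv2.CHAIN_APPROX_NONE);cv2.drawContours(f,c,-1,1,-1)
print("caddy",fit(CADDY,{"top":f>0},[650,-119,0.0]))
for d in trace("top","jar0"): print(d["rect"],d["score"])
```

```text
t 11.67 p [ 475.3 -365.7  298.1] w 0.749 gf 0.0 F [ 1.2 -0.7 -0.6] q [-0.85  0.45  1.1   0.    1.6  -2.4 ]Traceback (most recent call last):
  File "<stdin>", line 6, in <module>
IndexError: list index out of range
```

View pics/t2.png

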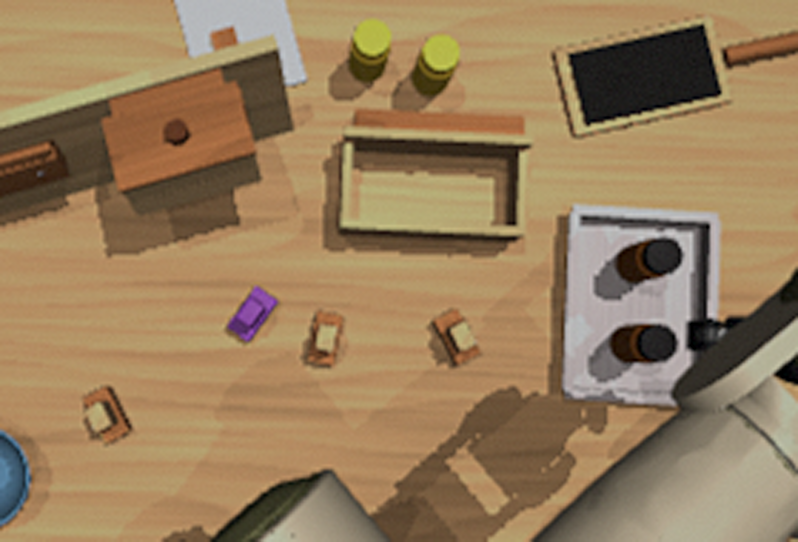

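Both jars stand upright in the tray (crop px (655,258) and (650,343)), and the caddy is empty and undisturbed. Now I'll refit the caddy.

Run:
```python
from h import *
def fill(m):
    f=np.zeros((384,512),np.uint8);c,_=cv2.findContours(m.astype(np.uint8),cv2.RETR_EXTERNAL,cv2.CHAIN_APPROX_NONE);cv2.drawContours(f,c,-1,1,-1);return f>0
ms={}
for n in("top","side"):
    im=capture(n); 
    for k in range(3):
        m=trace(n,"caddy")
        if m and m[0]["score"]>.5: break
    if m: print(n,m[0]["rect"],m[0]["score"]); ms[n]=fill(m[0]["mask"])
for n in ms: print("caddy",n,fit(CADDY,{n:ms[n]},[650,-119,0.0]))
# rim front edge lines by colour, manual check: predicted rim corners
if len(ms)==2: print(fit(CADDY,ms,[650,-119,0.0]))
G=R.from_matrix([[0,1,0],[1,0,0],[0,0,-1]])
C=np.array([650.9,-120.4,0]);Rc=R.from_euler("z",-.018)
g=C+Rc.apply([-50,0,66]); gh=g+[0,0,110]; print(g)
rows2(([475,-366,298],down(-.018)),[(.8,gh,Rc*G,14)])
rows2((gh,Rc*G),[(.8,g,Rc*G,4)])
```

```text
top [303.5, 152.2, 63.7, 47.3] 0.86
side [305.8, 210.6, 81.0, 72.5] 0.64
caddy top (array([ 6.51660559e+02, -1.20263902e+02, -6.93154682e-03]), np.float64(0.029669584096614427))
caddy side (array([ 6.50361863e+02, -1.17435739e+02, -6.59072014e-03]), np.float64(0.022447564832384567))
(array([ 6.50965458e+02, -1.18673072e+02, -9.16776528e-03]), np.float64(0.06243686510880722))
[ 600.90809978 -119.5000486    66.        ]
need 12.6 | 0.8 -12.15 24.87 12.20 0.000 0.000 1.571
need 2.6 | 0.8 0.00 0.00 11.00 0.000 0.000 0.000
```

Emit:
step_arm(commands="0.8 0 0 0 0 0 0.12;0.8 -12.15 24.95 0 0 0 1.563;0.8 -12.15 24.95 0 0 0 1.563;0.8 -12.15 24.95 0 0 0 1.563;0.8 -12.15 24.95 0 0 0 1.563;0.8 -12.15 24.95 0 0 0 1.563;0.8 -12.15 24.95 0 0 0 1.563;0.8 -12.15 24.95 0 0 0 1.563;0.8 -12.15 24.95 0 0 0 1.563;0.8 -12.15 24.95 0 0 0 1.563;0.8 -12.15 24.95 0 0 0 1.563;0.8 -12.15 24.95 0 0 0 1.563;0.8 -12.15 24.95 6 0 0 1.563;0.8 -12.15 24.95 12.2 0 0 1.563;0.8 -12.15 24.95 12.2 0 0 1.563;0.8 -12.15 24.95 12.2 0 0 1.563;0.8 -12.15 24.95 12.2 0 0 1.563;0.8 -12.15 24.95 12.2 0 0 1.563")

```text
time_s: 13.47
eef_pos: [602.1, -118.8, 178.5]
ee_rot: [0.002, 0.711, 0.704, 0.001]
force: [0.2, 0.1, 1.5]
grip_width: 0.803
grip_force: 0.0
```

Run:
```python
from h import *
state(); print(q(sense()["ee_rot"]).as_matrix().round(3))
```

```text
t 13.47 p [ 602.1 -118.8  178.5] w 0.803 gf 0.0 F [0.2 0.1 1.5] q [-0.39  0.54  1.27  0.    1.33 -0.38]
[[ 0.01   1.     0.003]
 [ 1.    -0.01  -0.001]
 [-0.001  0.003 -1.   ]]
```

Descend and pinch the rim.

Emit:
step_arm(commands="0.8 0 0 4 0 0 0;0.8 0 0 7 0 0 0;0.8 0 0 10 0 0 0;0.8 0 0 11 0 0 0;0.8 0 0 11 0 0 0;0.8 0 0 11 0 0 0;0.8 0 0 11 0 0 0;0 0 0 11 0 0 0;0 0 0 11 0 0 0;0 0 0 11 0 0 0;0 0 0 11 0 0 0;0 0 0 11 0 0 0;0 0 0 11 0 0 0;0 0 0 11 0 0 0;0 0 0 11 0 0 0", newtons=100)

```text
time_s: 14.72
eef_pos: [601.0, -118.4, 65.8]
ee_rot: [-0.0, 0.711, 0.704, -0.0]
force: [-0.0, 0.5, -0.3]
grip_width: -0.002
grip_force: 0.0
```

Run:
```python
from h import *
state()
```

```text
t 14.72 p [ 601.  -118.4   65.8] w -0.002 gf 0.0 F [-0.   0.5 -0.3] q [-0.39  0.65  1.39  0.    1.1  -0.38]
```

Run:
```python
from h import *
im=capture("side"); a=cv2.resize(im[150:290,230:390],None,fx=4,fy=4,interpolation=cv2.INTER_CUBIC)
cv2.imwrite("pics/t3.png",a[...,::-1])
print(proj("side",[[601,-118.4,64],[601,-118.4,49]]))
```

```text
[[295.50749301 214.93702527]
 [295.29134519 218.84279499]]
```

View pics/t3.png

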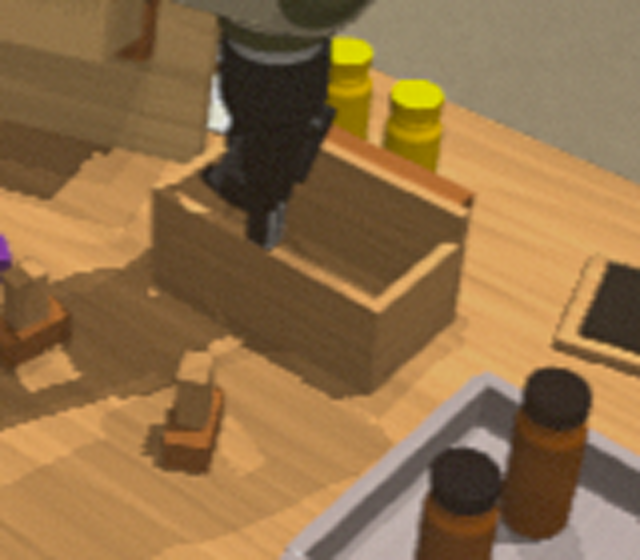

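Run:
```python
from h import *
def fill(m):
    f=np.zeros((384,512),np.uint8);c,_=cv2.findContours(m.astype(np.uint8),cv2.RETR_EXTERNAL,cv2.CHAIN_APPROX_NONE);cv2.drawContours(f,c,-1,1,-1);return f>0
im=capture("side")
print(onz("side",(296,211),80))
m=trace("side","caddy"); print(m and (m[0]["rect"],m[0]["score"]))
im2=capture("top")
a=cv2.resize(im2[110:190,250:350],None,fx=6,fy=6,interpolation=cv2.INTER_CUBIC)
T=lambda p:R.from_euler("z",-.009).apply(p)+[651,-118.7,0]
b=cv2.resize(im[165:250,255:355],None,fx=6,fy=6,interpolation=cv2.INTER_CUBIC)
for n,c,o in(("top",a,[250,110]),("side",b,[255,165])):
    for P in(box(-55,-45,-105,105,80,80.1)[[0,2,6,4]],np.array([[55,-105,105],[45,-105,105],[45,105,105],[55,105,105.]]),np.array([[-55,-105,0],[-55,105,0],[-55,105,80],[-55,-105,80.]])):
        cv2.polylines(c,[np.round((proj(n,T(P))-o+.5)*6).astype(np.int32)],True,(0,255,255),1)
    cv2.circle(c,tuple(int(v) for v in ((proj(n,[601,-118.4,49])[0]-o+.5)*6)),4,(255,0,0),-1)
cv2.imwrite("pics/t4.png",cv2.resize(np.vstack([a,b])[...,::-1],None,fx=.6,fy=.6,interpolation=cv2.INTER_AREA))
```

```text
[ 600.43598211 -119.77657465   80.        ]
([307.1, 216.8, 80.9, 61.7], 0.8)
```

View pics/t4.png

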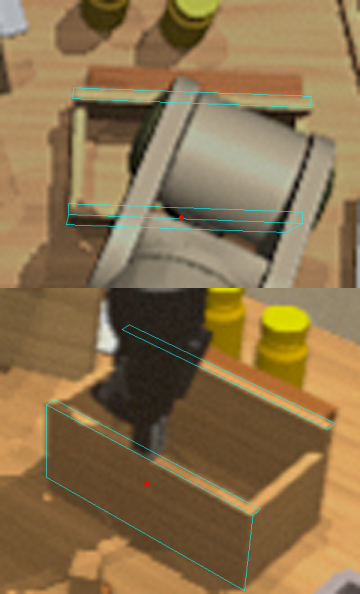

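The fingers shut without holding the wall. I'll lift clear and look again.

Emit:
step_arm(commands="0 0 0 -0.5 0 0 0;0 0 0 -1.5 0 0 0;0 0 0 -3.5 0 0 0;0 0 0 -6 0 0 0;0.8 0 0 -9 0 0 0;0.8 0 0 -11 0 0 0;0.8 0 0 -11 0 0 0;0.8 0 0 -11 0 0 0")

```text
time_s: 15.58
eef_pos: [601.4, -118.5, 177.5]
ee_rot: [0.001, 0.711, 0.704, 0.001]
force: [0.3, -0.4, -0.2]
grip_width: 0.571
grip_force: 0.0
```

Run:
```python
from h import *
state()
im=capture("side"); im2=capture("top")
a=im[140:270,220:370];b=im2[110:190,230:380]
T=lambda p:R.from_euler("z",-.009).apply(p)+[651,-118.7,0]
o=[]
for n,c,of in(("side",a,[220,140]),("top",b,[230,110])):
    c=cv2.resize(c,None,fx=4,fy=4,interpolation=cv2.INTER_CUBIC) if n=="side" else cv2.resize(c,None,fx=4,fy=4,interpolation=cv2.INTER_CUBIC)
    for P in(box(-55,-45,-105,105,80,80.1)[[0,2,6,4]],np.array([[55,-105,105],[45,-105,105],[45,105,105],[55,105,105.]]),np.array([[-55,-105,0],[-55,105,0],[-55,105,80],[-55,-105,80.]])):
        cv2.polylines(c,[np.round((proj(n,T(P))-of+.5)*4).astype(np.int32)],True,(0,255,255),1)
    o.append(c)
cv2.imwrite("pics/t5.png",cv2.resize(np.vstack(o)[...,::-1],None,fx=.71,fy=.71,interpolation=cv2.INTER_AREA))
```

```text
t 15.58 p [ 601.4 -118.5  177.5] w 0.571 gf 0.0 F [ 0.3 -0.4 -0.2] q [-0.39  0.53  1.27  0.    1.33 -0.38]
```

View pics/t5.png

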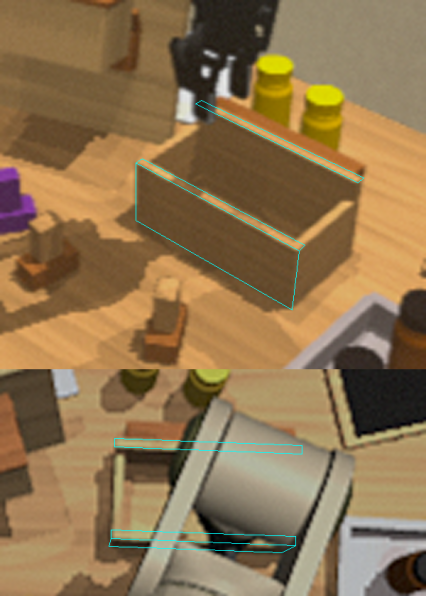

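Emit:
step_arm(commands="0.8 0 0 4 0 0 0;0.8 0 0 8 0 0 0;0.8 0 0 11 0 0 0;0.8 0 0 13 0 0 0;0.8 0 0 13.5 0 0 0;0.8 0 0 13.5 0 0 0;0.8 0 0 13.5 0 0 0;0 0 0 13.5 0 0 0;0 0 0 13.5 0 0 0;0 0 0 13.5 0 0 0;0 0 0 13.5 0 0 0;0 0 0 13.5 0 0 0;0 0 0 13.5 0 0 0;0 0 0 13.5 0 0 0")

```text
time_s: 16.85
eef_pos: [601.1, -118.5, 41.5]
ee_rot: [0.0, 0.711, 0.703, -0.0]
force: [-2.8, -0.0, 6.3]
grip_width: 0.092
grip_force: 98.8
```

Run:
```python
from h import *
state()
```

```text
t 16.85 p [ 601.1 -118.5   41.5] w 0.092 gf 98.8 F [-2.8 -0.   6.3] q [-0.39  0.68  1.41 -0.    1.05 -0.38]
```

Gripped now: the real fingertips sit about 30 mm higher than the stated tool frame implies, so I'll aim lower from here on. Lift, then compute the hang pose.

Emit:
step_arm(commands="0 0 0 -0.3 0 0 0;0 0 0 -1 0 0 0;0 0 0 -3 0 0 0;0 0 0 -5.5 0 0 0;0 0 0 -8 0 0 0;0 0 0 -11 0 0 0;0 0 0 -14 0 0 0;0 0 0 -17 0 0 0;0 0 0 -20 0 0 0;0 0 0 -22.5 0 0 0;0 0 0 -24 0 0 0;0 0 0 -24 0 0 0;0 0 0 -24 0 0 0", newtons=120)

```text
time_s: 17.93
eef_pos: [600.8, -118.2, 280.4]
ee_rot: [-0.0, 0.711, 0.704, -0.0]
force: [0.0, 0.3, -4.2]
grip_width: 0.088
grip_force: 117.8
```

```bash
cat > hang.py <<'E'
from h import *
G=R.from_matrix([[0,1,0],[1,0,0],[0,0,-1]])
N=np.array([640.5,367,175]); yaw=.308
def hung(out,up,lat=0,tilt=.26,g=(-50,0.2,41.5)):
    Rh=R.from_euler("z",yaw)*R.from_euler("y",tilt)
    n=np.array([np.cos(yaw),np.sin(yaw),0]);l=np.array([-np.sin(yaw),np.cos(yaw),0])
    return N-out*n+lat*l+[0,0,up]+Rh.apply(np.array(g)-[55,0,87]), Rh*G
E
python3 - <<'E'
from hang import *
state()
# caddy pose in the air
im=capture("side")
m=trace("side","caddy"); print(m and (m[0]["rect"],m[0]["score"]))
from hang import *
base=(np.array([601,-118.5,281]),R.from_euler("z",-.01)*G)
p1,r1=hung(30,120); p2,r2=hung(6,45)
print(p1,p2)
rows2(base,[(0,p1,r1,1),(0,p2,r2,1)])
E
```

```text
t 17.93 p [ 600.8 -118.2  280.4] w 0.088 gf 117.8 F [ 0.   0.3 -4.2] q [-0.39  0.48  1.09 -0.    1.57 -0.38]
([312.8, 148.0, 91.7, 72.2], 0.94)
[504.00849276 323.78869385 278.02271394] [526.87909553 331.0643745  203.02271394]
need 10.9 | 0 44.13 -10.14 0.30 0.258 -0.041 -0.316
need 1.9 | 0 44.88 -7.86 7.80 0.258 -0.041 -0.316
```

Emit:
step_arm(commands="0 2 -0.5 0 0.01 0 -0.01;0 5 -1.1 0 0.03 -0.005 -0.035;0 8.5 -2 0 0.05 -0.008 -0.06;0 12 -2.8 0.1 0.07 -0.011 -0.085;0 15.5 -3.6 0.1 0.09 -0.014 -0.11;0 19 -4.4 0.1 0.11 -0.017 -0.135;0 22.5 -5.2 0.1 0.13 -0.02 -0.16;0 26 -6 0.2 0.15 -0.024 -0.185;0 29.5 -6.8 0.2 0.17 -0.027 -0.21;0 33 -7.6 0.2 0.19 -0.03 -0.235;0 36.5 -8.4 0.2 0.21 -0.034 -0.26;0 39.5 -9.1 0.3 0.23 -0.037 -0.285;0 42 -9.7 0.3 0.245 -0.039 -0.3;0 43.5 -10 0.3 0.255 -0.041 -0.312;0 44.1 -10.1 0.3 0.258 -0.041 -0.316;0 44.1 -10.1 0.3 0.258 -0.041 -0.316;0 44.1 -10.1 0.3 0.258 -0.041 -0.316")

```text
time_s: 19.45
eef_pos: [504.7, 322.9, 277.0]
ee_rot: [-0.077, 0.586, 0.8, -0.105]
force: [-0.2, -0.5, -4.3]
grip_width: 0.09
grip_force: 117.9
```

```bash
cat > e.py <<'E'
from hang import *
import sys
def fill(m):
    f=np.zeros((384,512),np.uint8);c,_=cv2.findContours(m.astype(np.uint8),cv2.RETR_EXTERNAL,cv2.CHAIN_APPROX_NONE);cv2.drawContours(f,c,-1,1,-1);return f>0
def overlay(n,T,roi,S,name,extra=True):
    from d import model
    r0,r1,c0,c1=roi; im=capture(n); c=cv2.resize(im[r0:r1,c0:c1],None,fx=S,fy=S,interpolation=cv2.INTER_CUBIC)
    for P in (box(-55,-45,-105,105,80,80.1)[[0,2,6,4]],np.array([[55,-105,105],[45,-105,105],[45,105,105],[55,105,105.]]),np.array([[-55,-105,0],[-55,105,0],[-55,105,80],[-55,-105,80.]]),np.array([[76,-95,105],[76,95,105],[76,95,65],[76,-95,65.]])):
        cv2.polylines(c,[np.round((proj(n,T(P))-[c0,r0]+.5)*S).astype(np.int32)],True,(0,255,255),1)
    for P in model(N[0],N[1],yaw)[:4]:
        cv2.polylines(c,[np.round((proj(n,P)-[c0,r0]+.5)*S).astype(np.int32)],True,(255,0,255),1)
    return c
def carried():
    s=sense(); Rt=q(s["ee_rot"]); Rc=Rt*G.inv(); p=s["eef_pos"]
    return lambda P: Rc.apply(np.asarray(P)-[-50,.2,41.5])+p
E
python3 - <<'E'
from e import *
state()
T=carried(); print("notch",T([[55,0,87]]))
a=overlay("side",T,(40,190,110,310),4,"x")
cv2.imwrite("pics/t6.png",a[...,::-1])
E
```

```text
t 19.45 p [504.7 322.9 277. ] w 0.09 gf 117.9 F [-0.2 -0.5 -4.3] q [0.37 0.63 0.89 0.02 1.88 0.06]
notch [[612.61305491 356.91149908 293.83568426]]
```

View pics/t6.png

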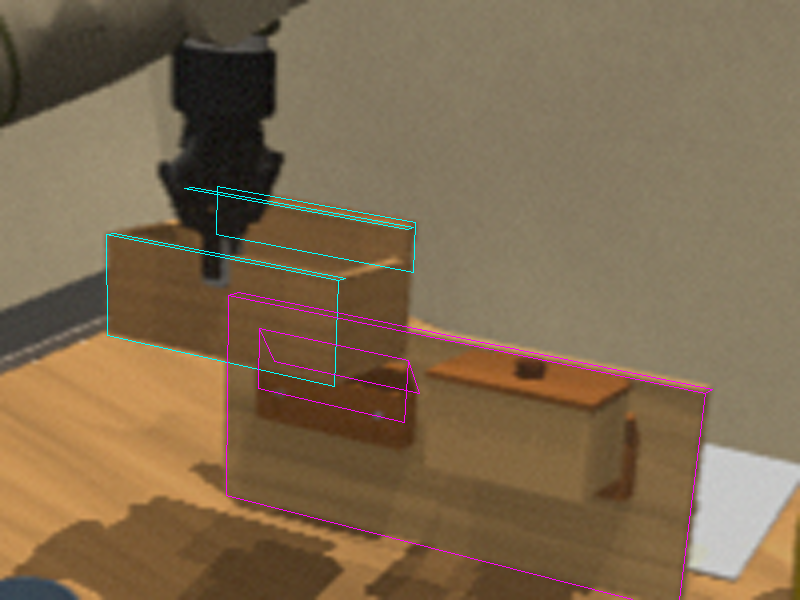

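The overlay matches the carried caddy closely (cyan front face on the image edges) and the board too. Now the pre-hang pose, then a slow lower.

Run:
```python
from hang import *
b=hung(30,120)
rows2(b,[(0,*hung(7,45),1),(0,*hung(7,20),1),(0,*hung(7,8),1),(0,*hung(7,4),1),(0,*hung(7,0),1)])
print(hung(7,8)[0])
```

```text
need 1.9 | 0 -0.00 4.15 6.66 0.000 0.000 0.000
need 0.6 | 0 -0.00 4.79 9.07 0.000 0.000 0.000
need 0.3 | 0 -0.00 5.10 10.23 0.000 0.000 0.000
need 0.1 | 0 -0.00 5.20 10.62 0.000 0.000 0.000
need 0.1 | 0 -0.00 5.31 11.01 0.000 0.000 0.000
[525.92615375 330.76122114 166.02271394]
```

Emit:
step_arm(commands="0 0 1.5 2.5 0 0 0;0 0 3 5 0 0 0;0 0 4.1 6.6 0 0 0;0 0 4.15 6.66 0 0 0;0 0 4.15 6.66 0 0 0;0 0 4.3 7.2 0 0 0;0 0 4.45 7.8 0 0 0;0 0 4.6 8.4 0 0 0;0 0 4.79 9.07 0 0 0;0 0 4.79 9.07 0 0 0;0 0 4.9 9.4 0 0 0;0 0 5 9.8 0 0 0;0 0 5.1 10.2 0 0 0;0 0 5.1 10.2 0 0 0;0 0 5.1 10.2 0 0 0")

```text
time_s: 20.75
eef_pos: [525.7, 330.7, 169.6]
ee_rot: [-0.076, 0.585, 0.801, -0.104]
force: [-15.1, -7.2, 14.2]
grip_width: 0.09
grip_force: 120.9
```

Run:
```python
from e import *
state()
T=carried(); print("notch",T([[55,0,87]]))
```

```text
t 20.75 p [525.7 330.7 169.6] w 0.09 gf 120.9 F [-15.1  -7.2  14.2] q [0.37 0.73 1.   0.02 1.68 0.06]
notch [[633.61258672 364.82920955 186.69503945]]
```

Run:
```python
from e import *
T=carried(); s=sense(); print("wt",s["wrist_torque"])
a=overlay("side",T,(85,160,125,265),5,"x"); b=overlay("top",T,(100,160,90,230),5,"x")
cv2.imwrite("pics/t7.png",cv2.resize(np.vstack([a,b]),None,fx=.88,fy=.88,interpolation=cv2.INTER_AREA)[...,::-1])
```

```text
wt [-6.59277454e-01  1.38273772e+00  7.59131415e-04]
```

View pics/t7.png

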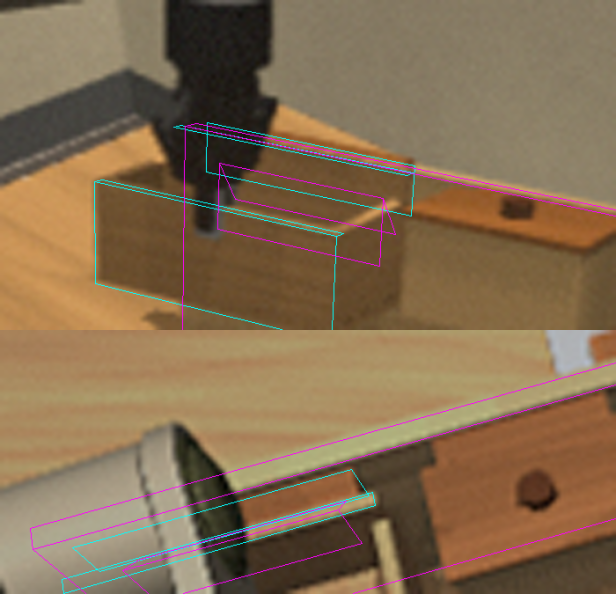

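Run:
```python
from hang import *
import pickle
D=pickle.load(open("D.pkl","rb"))
n=np.array([np.cos(yaw),np.sin(yaw),0]);l=np.array([-np.sin(yaw),np.cos(yaw),0])
for c in("top","side"):
    im=D[c].astype(np.float32); print(c)
    # points on the plane z=172: offset inward d
    for d in range(-40,37,3):
        P=np.array([N+[0,0,-3]+d*n+t*l for t in np.linspace(-60,60,41)])
        uv=proj(c,P).astype(np.float32); v=cv2.remap(im,uv[:,0],uv[:,1],cv2.INTER_LINEAR).reshape(-1,3)
        print(d,v.mean(0).round().astype(int),end="; ")
    print()
# lateral ends: along l at z=160, front face
    print("lat")
    for t in range(-95,96,5):
        P=np.array([N+R.from_euler("z",yaw).apply([-h*np.sin(.26)/np.cos(.26),0,-h])+t*l for h in np.linspace(12,22,6)])
        uv=proj(c,P).astype(np.float32); v=cv2.remap(im,uv[:,0],uv[:,1],cv2.INTER_LINEAR).reshape(-1,3)
        print(t,v.mean(0).round().astype(int),end="; ")
    print()
s=sense();T=None
```

```text
top
-40 [63 49 34]; -37 [55 37 23]; -34 [53 33 19]; -31 [54 35 21]; -28 [56 37 24]; -25 [57 38 24]; -22 [55 35 20]; -19 [65 41 23]; -16 [100  64  38]; -13 [100  63  38]; -10 [73 46 27]; -7 [86 54 32]; -4 [129  83  50]; -1 [148  94  57]; 2 [117  74  45]; 5 [80 59 39]; 8 [76 63 44]; 11 [75 61 43]; 14 [75 61 43]; 17 [79 64 46]; 20 [80 66 47]; 23 [78 64 45]; 26 [71 57 41]; 29 [83 70 49]; 32 [140 129  92]; 35 [174 164 117]; 
lat
-95 [78 63 44]; -90 [80 65 46]; -85 [73 59 41]; -80 [59 37 21]; -75 [104  67  40]; -70 [81 51 31]; -65 [74 46 26]; -60 [76 49 30]; -55 [82 53 32]; -50 [80 49 30]; -45 [85 54 32]; -40 [81 50 30]; -35 [83 51 31]; -30 [82 52 30]; -25 [83 51 30]; -20 [82 52 30]; -15 [84 53 31]; -10 [87 55 33]; -5 [83 53 30]; 0 [86 55 33]; 5 [82 52 30]; 10 [83 52 31]; 15 [85 53 32]; 20 [83 54 33]; 25 [83 53 31]; 30 [86 54 32]; 35 [83 52 31]; 40 [86 55 34]; 45 [86 55 32]; 50 [82 53 31]; 55 [87 56 35]; 60 [83 53 31]; 65 [83 53 31]; 70 [88 62 40]; 75 [85 67 46]; 80 [76 63 44]; 85 [78 63 45]; 90 [79 65 46]; 95 [79 64 45]; 
side
-40 [74 50 27]; -37 [73 49 27]; -34 [72 48 26]; -31 [71 47 26]
[... 319 characters left out ...]
6 [116  92  57]; 29 [116  92  57]; 32 [116  92  57]; 35 [116  92  57]; 
lat
-95 [117  91  55]; -90 [117  92  58]; -85 [107  81  49]; -80 [85 60 33]; -75 [71 45 23]; -70 [72 46 24]; -65 [72 46 23]; -60 [71 45 25]; -55 [71 45 23]; -50 [73 48 25]; -45 [72 45 23]; -40 [71 46 25]; -35 [71 44 23]; -30 [73 46 23]; -25 [73 47 25]; -20 [71 47 25]; -15 [73 48 24]; -10 [71 45 20]; -5 [71 46 24]; 0 [70 46 25]; 5 [71 45 24]; 10 [71 44 22]; 15 [70 45 24]; 20 [71 46 24]; 25 [74 47 24]; 30 [70 46 22]; 35 [72 46 27]; 40 [72 45 23]; 45 [71 44 21]; 50 [71 46 24]; 55 [69 45 23]; 60 [70 45 25]; 65 [72 48 26]; 70 [85 60 35]; 75 [106  81  49]; 80 [117  91  58]; 85 [118  93  58]; 90 [118  93  57]; 95 [118  94  58];
```

The edge profiles put the cleat's middle about 5 mm to the right and 3 mm nearer than my estimate. I'll lift off the contact, shift, and descend again in small steps, watching the force.

```bash
sed -i 's/^N=.*/N=np.array([639.2,361.3,175]); yaw=.308/' hang.py
python3 - <<'E'
from hang import *
n=np.array([np.cos(yaw),np.sin(yaw),0]);l=np.array([-np.sin(yaw),np.cos(yaw),0])
old=np.array([640.5,367,175]); 
b=(hung(7,8)[0]+(old-N)+[0,0,.2],hung(7,8)[1])
rows2(b,[(0,*hung(7,30),1),(0,*hung(7,16),1),(0,*hung(7,14),1),(0,*hung(7,12),1),(0,*hung(7,10),1)])
print(hung(7,16)[0])
E
```

```text
need 0.5 | 0 -0.50 -0.85 -2.03 0.000 0.000 0.000
need 0.3 | 0 -0.50 -0.49 -0.68 0.000 0.000 0.000
need 0.0 | 0 -0.50 -0.44 -0.48 0.000 0.000 0.000
need 0.0 | 0 -0.50 -0.38 -0.29 0.000 0.000 0.000
need 0.0 | 0 -0.50 -0.33 -0.10 0.000 0.000 0.000
[524.62615375 325.06122114 174.02271394]
```

Emit:
step_arm(commands="0 0 -0.3 -0.8 0 0 0;0 0 -0.6 -1.6 0 0 0;0 -0.3 -0.85 -2.03 0 0 0;0 -0.5 -0.85 -2.03 0 0 0;0 -0.5 -0.85 -2.03 0 0 0;0 -0.5 -0.85 -2.03 0 0 0;0 -0.5 -0.7 -1.4 0 0 0;0 -0.5 -0.49 -0.68 0 0 0;0 -0.5 -0.49 -0.68 0 0 0;0 -0.5 -0.49 -0.68 0 0 0;0 -0.5 -0.49 -0.68 0 0 0")

```text
time_s: 21.77
eef_pos: [525.0, 325.0, 173.7]
ee_rot: [-0.077, 0.585, 0.8, -0.105]
force: [0.1, 0.0, -4.5]
grip_width: 0.088
grip_force: 118.2
```

Run:
```python
from e import *
state(); print(sense()["wrist_torque"],carried()([[55,0,87]]))
```

```text
t 21.77 p [525.  325.  173.7] w 0.088 gf 118.2 F [ 0.1  0.  -4.5] q [0.36 0.72 1.   0.01 1.68 0.05]
[ 0.00174099  0.02996838 -0.01359578] [[632.90099091 359.06971916 190.58947407]]
```

Emit:
step_arm(commands="0 0 0.05 0.2 0 0 0;0 0 0.11 0.39 0 0 0;0 0 0.11 0.39 0 0 0;0 0 0.11 0.39 0 0 0;0 0 0.11 0.39 0 0 0")

```text
time_s: 22.18
eef_pos: [524.7, 324.9, 171.2]
ee_rot: [-0.077, 0.585, 0.8, -0.105]
force: [-6.2, -3.0, 4.5]
grip_width: 0.087
grip_force: 119.3
```

Run:
```python
from e import *
state(); print(sense()["wrist_torque"],carried()([[55,0,87]]))
```

```text
t 22.18 p [524.7 324.9 171.2] w 0.087 gf 119.3 F [-6.2 -3.   4.5] q [0.36 0.72 1.01 0.01 1.68 0.05]
[-0.29804337  0.64055592  0.03249137] [[632.63886366 359.00823324 188.12669893]]
```

Contact seems to be the strip's blunt tip on the cleat's blunt edge, so the caddy is too far out. I'll raise it, move about 7 mm inward and descend again.

Run:
```python
from hang import *
b=hung(7,12.1)
rows2(b,[(0,*hung(7,28),1),(0,*hung(0,28),1),(0,*hung(0,18),1),(0,*hung(0,14),1),(0,*hung(0,10),1),(0,*hung(0,6),1)])
```

```text
need 0.4 | 0 0.00 -0.41 -1.54 0.000 0.000 0.000
need 0.2 | 0 0.00 0.27 -1.72 0.000 0.000 0.000
need 0.2 | 0 0.00 0.52 -0.75 0.000 0.000 0.000
need 0.1 | 0 0.00 0.63 -0.36 0.000 0.000 0.000
need 0.1 | 0 0.00 0.73 0.02 0.000 0.000 0.000
need 0.1 | 0 0.00 0.83 0.41 0.000 0.000 0.000
```

Emit:
step_arm(commands="0 0 -0.2 -0.8 0 0 0;0 0 -0.41 -1.54 0 0 0;0 0 -0.41 -1.54 0 0 0;0 0 -0.1 -1.6 0 0 0;0 0 0.27 -1.72 0 0 0;0 0 0.27 -1.72 0 0 0;0 0 0.27 -1.72 0 0 0;0 0 0.4 -1.25 0 0 0;0 0 0.52 -0.75 0 0 0;0 0 0.52 -0.75 0 0 0;0 0 0.52 -0.75 0 0 0")

```text
time_s: 23.1
eef_pos: [531.5, 327.0, 175.2]
ee_rot: [-0.077, 0.585, 0.8, -0.105]
force: [0.7, 0.0, -3.8]
grip_width: 0.093
grip_force: 118.1
```

Emit:
step_arm(commands="0 0 0.05 0.2 0 0 0;0 0 0.11 0.39 0 0 0;0 0 0.11 0.39 0 0 0;0 0 0.11 0.39 0 0 0;0 0 0.11 0.39 0 0 0")

```text
time_s: 23.52
eef_pos: [531.9, 327.1, 171.9]
ee_rot: [-0.077, 0.585, 0.8, -0.105]
force: [-0.6, 0.0, -4.4]
grip_width: 0.086
grip_force: 118.4
```

Run:
```python
from e import *
state(); print(sense()["wrist_torque"],carried()([[55,0,87]]))
```

```text
t 23.52 p [531.9 327.1 171.9] w 0.086 gf 118.4 F [-0.6  0.  -4.4] q [0.36 0.73 0.98 0.01 1.69 0.05]
[-0.00554769 -0.04545376 -0.01033339] [[639.77857809 361.20092817 188.84416166]]
```

Emit:
step_arm(commands="0 0 0.05 0.2 0 0 0;0 0 0.1 0.39 0 0 0;0 0 0.1 0.39 0 0 0;0 0 0.1 0.39 0 0 0;0 0 0.1 0.39 0 0 0")

```text
time_s: 23.93
eef_pos: [531.8, 327.1, 167.7]
ee_rot: [-0.077, 0.585, 0.8, -0.105]
force: [-0.1, -1.1, -4.4]
grip_width: 0.089
grip_force: 118.3
```

Run:
```python
from e import *
state(); print(sense()["wrist_torque"],carried()([[55,0,87]]))
```

```text
t 23.93 p [531.8 327.1 167.7] w 0.089 gf 118.3 F [-0.1 -1.1 -4.4] q [0.36 0.74 0.98 0.01 1.68 0.05]
[-0.01706336 -0.02476509  0.01327162] [[639.67955499 361.19506036 184.66415245]]
```

Still free and already deeper than before. Continuing down.

Emit:
step_arm(commands="0 0 0.05 0.2 0 0 0;0 0 0.1 0.39 0 0 0;0 0 0.1 0.39 0 0 0;0 0 0.1 0.39 0 0 0")

```text
time_s: 24.27
eef_pos: [532.3, 327.2, 163.9]
ee_rot: [-0.076, 0.585, 0.8, -0.104]
force: [4.3, 0.0, -3.4]
grip_width: 0.088
grip_force: 118.7
```

Emit:
step_arm(commands="0 0 0.05 0.2 0 0 0;0 0 0.05 0.2 0 0 0;0 0 0.05 0.2 0 0 0;0 0 0.05 0.2 0 0 0")

```text
time_s: 24.6
eef_pos: [532.4, 327.2, 162.1]
ee_rot: [-0.076, 0.586, 0.8, -0.104]
force: [5.5, 1.5, -0.5]
grip_width: 0.09
grip_force: 119.2
```

Run:
```python
from e import *
state(); print(sense()["wrist_torque"],carried()([[55,0,87]]))
```

```text
t 24.6 p [532.4 327.2 162.1] w 0.09 gf 119.2 F [ 5.5  1.5 -0.5] q [0.36 0.74 0.99 0.01 1.67 0.05]
[ 0.21361631 -1.33218288  0.15639792] [[640.31420121 361.29968235 179.36371338]]
```

The slope is now drawing it in (force inward). I'll follow in by about 2–3 mm, then release.

Emit:
step_arm(commands="0 0 0.1 0.15 0 0 0;0 0 0.2 0.3 0 0 0;0 0 0.2 0.3 0 0 0;0 0 0.2 0.3 0 0 0")

```text
time_s: 24.93
eef_pos: [533.5, 327.6, 158.7]
ee_rot: [-0.076, 0.585, 0.8, -0.104]
force: [5.9, 1.7, 1.5]
grip_width: 0.091
grip_force: 119.5
```

Run:
```python
from e import *
state(); print(sense()["wrist_torque"],carried()([[55,0,87]]))
```

```text
t 24.93 p [533.5 327.6 158.7] w 0.091 gf 119.5 F [5.9 1.7 1.5] q [0.36 0.75 0.99 0.01 1.66 0.05]
[ 0.27341178 -1.40773871  0.16788315] [[641.34337134 361.64036661 175.95222062]]
```

Emit:
step_arm(commands="0 0 0.1 0.15 0 0 0;0 0 0.2 0.3 0 0 0;0 0 0.2 0.3 0 0 0;0 0 0.2 0.3 0 0 0")

```text
time_s: 25.27
eef_pos: [533.6, 327.5, 158.4]
ee_rot: [-0.076, 0.585, 0.8, -0.104]
force: [-6.1, -4.6, 21.1]
grip_width: 0.087
grip_force: 121.9
```

Run:
```python
from e import *
state(); print(sense()["wrist_torque"],carried()([[55,0,87]]))
```

```text
t 25.27 p [533.6 327.5 158.4] w 0.087 gf 121.9 F [-6.1 -4.6 21.1] q [0.36 0.75 0.99 0.01 1.67 0.05]
[-0.86341191  1.05584072  0.31879587] [[641.45299635 361.62546363 175.48228184]]
```

It's seated: notch at z = 175.5, with firm wall and upward reaction. Relax the push, open and retreat along the tool axis.

Emit:
step_arm(commands="0 0 -0.15 -0.25 0 0 0;0 0 -0.15 -0.25 0 0 0;0.6 0 -0.15 -0.25 0 0 0;0.6 0 -0.15 -0.25 0 0 0;0.6 0 -0.15 -0.25 0 0 0;0.6 0 -0.15 -0.25 0 0 0;0.6 0 -0.15 -0.25 0 0 0;0.6 0 -0.15 -2 0 0 0;0.6 0 -0.15 -5 0 0 0;0.6 0 -0.15 -9 0 0 0;0.6 0 -0.15 -13 0 0 0;0.6 0 -0.15 -16 0 0 0;0.6 0 -0.15 -16 0 0 0")

```text
time_s: 26.35
eef_pos: [573.6, 340.2, 316.8]
ee_rot: [-0.073, 0.586, 0.801, -0.099]
force: [0.5, -0.3, -0.6]
grip_width: 0.599
grip_force: 0.0
```

Run:
```python
from e import *
from scipy.optimize import minimize
state()
s=sense(); print(s["eef_pos"])
Rn=lambda v:R.from_euler("z",v[2])*R.from_euler("y",.26)
ms={}
for n in("side","top"):
    capture(n); m=trace(n,"caddy"); print(n,[(d["rect"],round(d["score"],2)) for d in m])
    if m: ms[n]=fill(m[0]["mask"])
def f(v,n):
    T=lambda P:Rn(v).apply(P-np.array([55,0,87]))+[v[0],v[1],v[3]]
    r=render(n,CADDY,T); return np.abs(r-ms[n]).sum()/ms[n].sum()
for n in ms:
    x0=np.array([641.5,361.6,.308,175.5]); print(n,f(x0,n))
```

```text
t 26.35 p [573.6 340.2 316.8] w 0.599 gf 0.0 F [ 0.5 -0.3 -0.6] q [0.35 0.86 0.38 0.01 2.15 0.05]
[573.57279778 340.18274846 316.765756  ]
side [([184.5, 139.8, 71.0, 49.9], 0.87)]
top [([163.2, 161.5, 57.5, 66.8], 0.6)]
side 0.07318443793121729
top 0.5580392156862746
```

```bash
cat > blk.py <<'E'
from e import *
def blocks():
    ims={n:capture(n) for n in("top","side")}; out={}
    dt={}
    for n in ims:
        L=[]
        for k in range(2):
            capture(n)
            for d in trace(n,"block0"):
                if d["rect"][2]>40 or d["rect"][3]>40: continue
                c=np.median(ims[n][d["mask"]],0)
                if c[2]>c[1]*1.3: continue
                if all(np.hypot(*(np.array(d["rect"][:2])-e["rect"][:2]))>6 for e in L): L.append(d)
        dt[n]=L
    for d in dt["top"]:
        p=onz("top",d["rect"][:2],36); ps=proj("side",p)[0]
        ms={"top":d["mask"]}
        for e in dt["side"]:
            if np.hypot(*(np.array(e["rect"][:2])-ps))<10: ms["side"]=e["mask"]
        best=min((fit(BLOCK,ms,[p[0],p[1],y],0,(8,8,.4)) for y in np.arange(0,3.1,.52)),key=lambda r:r[1])
        print("block",best[0][:2].round(1),"yaw",round((best[0][2]+np.pi/2)%np.pi-np.pi/2,3),"err",round(best[1]/len(ms),3),list(ms),np.round(d["rect"]),round(d["score"],2))
    return ims
E
python3 - <<'E'
from blk import *
ims=blocks(); cv2.imwrite("pics/t8.png",np.vstack([cv2.resize(ims["top"][90:270,90:350],None,fx=2.3,fy=2.3,interpolation=cv2.INTER_CUBIC)[:330,:598],cv2.resize(ims["side"][80:205,110:370],None,fx=2.3,fy=2.3,interpolation=cv2.INTER_CUBIC)[:270,:598]])[...,::-1])
E
```

```text
block [ 478.2 -155.1] yaw 0.534 err 0.11 ['top', 'side'] [307. 208.  15.  22.] 0.62
block [376.1 255.3] yaw 0.525 err 0.148 ['top', 'side'] [188. 235.  21.  20.] 0.56
block [ 4.719e+02 -1.000e-01] yaw -0.181 err 0.134 ['top', 'side'] [265. 205.  10.  17.] 0.48
block [ 476.6 -378. ] yaw -1.321 err 0.287 ['top'] [375. 209.  25.  16.] 0.59
```

View pics/t8.png

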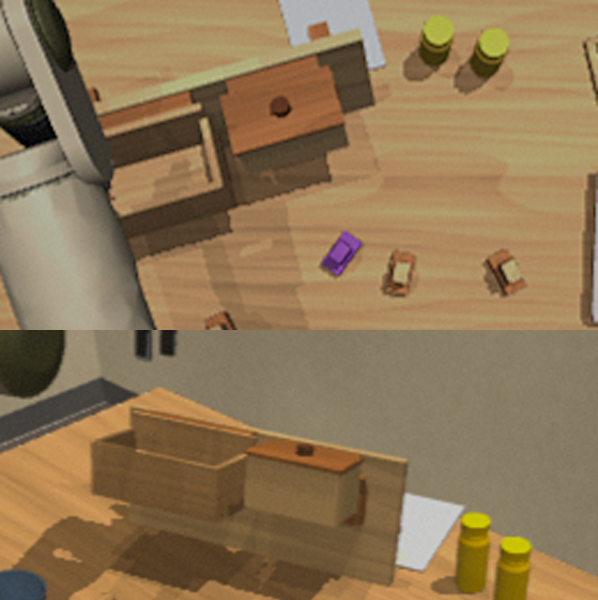

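The caddy hangs on the left cleat, flush (side crop 93–245, beside the box). One block was knocked to about (376,255). Now the blocks, starting with the one at (472,0).

```bash
cat >> hang.py <<'E'
NC=np.array([641.4,361.6,175.5])
def place(y,x=0,z=55,up=0):
    Rh=R.from_euler("z",yaw)*R.from_euler("y",.26)
    return NC+Rh.apply(np.array([x,y,z])-[55,0,87])+[0,0,up], down(yaw,.26)
E
python3 - <<'E'
from blk import *
state(); s=sense(); b=(s["eef_pos"],q(s["ee_rot"]))
d=down(-.18)
rows2(b,[(.6,[472,0,200],d,1),(.6,[472,0,43],d,1)])
h=([472,0,200],d)
for y in(60,): rows2(h,[(0,*place(y,0,55,120),1),(0,*place(y),1)]); print(place(y,0,55,120)[0],place(y)[0])
E
```

```text
t 27.05 p [571.7 339.7 309.8] w 0.6 gf 0.0 F [ 0.7 -0.4 -0.1] q [0.36 0.86 0.4  0.01 2.14 0.05]
need 8.9 | 0.6 -29.36 -16.31 15.70 -0.234 -0.141 -1.077
need 3.8 | 0.6 -29.37 -12.27 30.87 -0.234 -0.141 -1.077
need 10.0 | 0 -1.96 41.03 -7.87 0.063 0.255 -0.485
need 2.9 | 0 -1.96 41.03 4.13 0.063 0.255 -0.485
[564.72111246 400.16955195 278.71495105] [564.72111246 400.16955195 158.71495105]
```

Emit:
step_arm(commands="0.6 -29.4 -16.3 15.7 -0.234 -0.141 -1.077;0.6 -29.4 -16.3 15.7 -0.234 -0.141 -1.077;0.6 -29.4 -16.3 15.7 -0.234 -0.141 -1.077;0.6 -29.4 -16.3 15.7 -0.234 -0.141 -1.077;0.6 -29.4 -16.3 15.7 -0.234 -0.141 -1.077;0.6 -29.4 -16.3 15.7 -0.234 -0.141 -1.077;0.6 -29.4 -16.3 15.7 -0.234 -0.141 -1.077;0.6 -29.4 -16.3 15.7 -0.234 -0.141 -1.077;0.6 -29.4 -16.3 15.7 -0.234 -0.141 -1.077;0.6 -29.4 -16.3 15.7 -0.234 -0.141 -1.077;0.6 -29.4 -16.3 15.7 -0.234 -0.141 -1.077;0.6 -29.4 -16.3 15.7 -0.234 -0.141 -1.077;0.6 -29.4 -16.3 15.7 -0.234 -0.141 -1.077", newtons=40)

```text
time_s: 28.13
eef_pos: [472.4, -0.3, 200.3]
ee_rot: [0.0, 0.091, 0.996, 0.0]
force: [-0.5, -0.5, 0.5]
grip_width: 0.599
grip_force: 0.0
```

Run:
```python
from blk import *
state(); print(q(sense()["ee_rot"]).as_matrix().round(3)[:,1])
ims=blocks()
```

```text
t 28.13 p [ 4.724e+02 -3.000e-01  2.003e+02] w 0.599 gf 0.0 F [-0.5 -0.5  0.5] q [-0.25  0.21  1.67  0.    1.26 -1.64]
[0.181 0.984 0.   ]
block [ 479.2 -154.6] yaw 0.527 err 0.159 ['top', 'side'] [309. 209.  12.  22.] 0.65
block [375.8 254.5] yaw 0.564 err 0.128 ['top', 'side'] [187. 235.  17.  23.] 0.56
```

Descend, grip and lift.

Emit:
step_arm(commands="0.6 0 0 4 0 0 0;0.6 0 0 8 0 0 0;0.6 0 0 12 0 0 0;0.6 0 0 15 0 0 0;0.6 0 0 15.7 0 0 0;0.6 0 0 15.7 0 0 0;0.6 0 0 15.7 0 0 0;0 0 0 15.7 0 0 0;0 0 0 15.7 0 0 0;0 0 0 15.7 0 0 0;0 0 0 15.7 0 0 0;0 0 0 15.7 0 0 0;0 0 0 15 0 0 0;0 0 0 12 0 0 0;0 0 0 8 0 0 0;0 0 0 4 0 0 0;0 0 0 0 0 0 0;0 0 0 0 0 0 0", newtons=40)

```text
time_s: 30.13
eef_pos: [475.1, -0.8, 208.1]
ee_rot: [0.007, 0.09, 0.996, -0.001]
force: [0.6, -0.4, 0.3]
grip_width: 0.242
grip_force: 39.7
```

Run:
```python
from blk import *
state()
```

```text
t 30.13 p [475.1  -0.8 208.1] w 0.242 gf 39.7 F [ 0.6 -0.4  0.3] q [-0.25  0.2   1.66  0.    1.26 -1.64]
```

Run:
```python
from hang import *
h=([472,0,200],down(-.18))
rows2(h,[(0,*place(50,0,55,120),1),(0,*place(50,0,55,40),1),(0,*place(50,0,55,3),1)])
p=place(50,0,55,120)
rows2(p,[(0,*place(50,0,55,40),1),(0,*place(50,0,55,3),1),(0,*place(50,0,55,1),1)])
```

```text
need 9.8 | 0 -2.43 40.15 -7.87 0.063 0.255 -0.485
need 1.9 | 0 -2.43 40.15 0.13 0.063 0.255 -0.485
need 0.9 | 0 -2.43 40.15 3.83 0.063 0.255 -0.485
need 1.9 | 0 -2.06 -0.00 7.73 0.000 0.000 0.000
need 0.9 | 0 -3.01 -0.00 11.31 0.000 0.000 0.000
need 0.0 | 0 -3.06 -0.00 11.50 0.000 0.000 0.000
```

Emit:
step_arm(commands="0 -0.1 1.5 -0.5 0 0.01 -0.02;0 -0.3 5 -1.5 0.008 0.03 -0.06;0 -0.6 9 -2.5 0.015 0.06 -0.11;0 -0.8 13 -3.5 0.02 0.085 -0.16;0 -1.1 17.5 -4.5 0.028 0.115 -0.215;0 -1.3 22 -5.5 0.035 0.14 -0.27;0 -1.6 26.5 -6.5 0.042 0.17 -0.32;0 -1.9 31 -7.2 0.049 0.2 -0.375;0 -2.1 35 -7.8 0.055 0.225 -0.425;0 -2.3 38 -7.87 0.06 0.24 -0.46;0 -2.4 39.7 -7.87 0.063 0.252 -0.48;0 -2.43 40.15 -7.87 0.063 0.255 -0.485;0 -2.43 40.15 -7.87 0.063 0.255 -0.485;0 -2.43 40.15 -7.87 0.063 0.255 -0.485")

```text
time_s: 31.3
eef_pos: [567.9, 390.3, 278.3]
ee_rot: [-0.128, -0.152, 0.98, -0.02]
force: [-0.4, -0.3, -1.1]
grip_width: 0.244
grip_force: 39.7
```

Run:
```python
from hang import *
state(); print(place(50,0,55,120)[0])
p=place(50,0,55,120)
rows2(p,[(0,*place(50,0,150),1),(0,*place(50,0,57),1),(0,*place(50,0,55),1)])
```

```text
t 31.3 p [567.9 390.3 278.3] w 0.244 gf 39.7 F [-0.4 -0.3 -1.1] q [ 0.42  0.95  0.32  0.03  2.13 -1.44]
[567.75264606 390.64013413 278.71495105]
need 0.9 | 0 -3.08 -0.00 2.10 0.000 0.000 0.000
need 2.2 | 0 -3.08 -0.00 11.40 0.000 0.000 0.000
need 0.0 | 0 -3.08 -0.00 11.60 0.000 0.000 0.000
```

Emit:
step_arm(commands="0 -1.5 0 1 0 0 0;0 -3.08 0 2.1 0 0 0;0 -3.08 0 2.1 0 0 0;0 -3.08 0 2.1 0 0 0")

```text
time_s: 31.63
eef_pos: [590.4, 396.0, 249.7]
ee_rot: [-0.129, -0.151, 0.98, -0.02]
force: [0.1, 0.1, -1.8]
grip_width: 0.246
grip_force: 39.7
```

Run:
```python
from hang import *
state(); print(place(50,0,150)[0])
```

```text
t 31.63 p [590.4 396.  249.7] w 0.246 gf 39.7 F [ 0.1  0.1 -1.8] q [ 0.42  1.05  0.19  0.03  2.16 -1.45]
[591.02601199 398.04394328 250.52199898]
```

Emit:
step_arm(commands="0 0 0 2 0 0 0;0 0 0 4.5 0 0 0;0 0 0 7 0 0 0;0 0 0 8.5 0 0 0;0 0 0 9.2 0 0 0;0 0 0 9.2 0 0 0;0 0 0 9.2 0 0 0")

```text
time_s: 32.22
eef_pos: [568.2, 390.0, 163.5]
ee_rot: [-0.126, -0.152, 0.98, -0.019]
force: [0.5, -0.2, -1.6]
grip_width: 0.248
grip_force: 39.7
```

Run:
```python
from hang import *
state(); print(place(50,0,57)[0],place(50,0,55)[0])
```

```text
t 32.22 p [568.2 390.  163.5] w 0.248 gf 39.7 F [ 0.5 -0.2 -1.6] q [ 0.42  0.92  0.66  0.03  1.82 -1.45]
[568.24261166 390.79600379 160.64773101] [567.75264606 390.64013413 158.71495105]
```

Emit:
step_arm(commands="0 0 0 0.2 0 0 0;0 0 0 0.4 0 0 0;0 0 0 0.4 0 0 0;0 0 0 0.4 0 0 0")

```text
time_s: 32.55
eef_pos: [567.3, 389.9, 158.9]
ee_rot: [-0.127, -0.152, 0.98, -0.019]
force: [0.8, -1.0, 5.5]
grip_width: 0.243
grip_force: 40.6
```

Run:
```python
from hang import *
state()
```

```text
t 32.55 p [567.3 389.9 158.9] w 0.243 gf 40.6 F [ 0.8 -1.   5.5] q [ 0.42  0.92  0.67  0.03  1.81 -1.45]
```

Emit:
step_arm(commands="0.4 0 0 -0.1 0 0 0;0.4 0 0 -0.1 0 0 0;0.4 0 0 -0.1 0 0 0;0.4 0 0 -0.1 0 0 0;0.4 0 0 -2 0 0 0;0.4 0 0 -4.5 0 0 0;0.4 0 0 -7 0 0 0;0.4 3 0 -9 0 0 0;0.4 6 0 -12 0 0 0;0.4 8 0 -12 0 0 0;0.4 8 0 -12 0 0 0;0.4 8 0 -12 0 0 0")

```text
time_s: 33.55
eef_pos: [522.0, 375.6, 294.6]
ee_rot: [-0.127, -0.152, 0.98, -0.019]
force: [-0.0, 0.7, -0.3]
grip_width: 0.4
grip_force: 0.0
```

Run:
```python
from blk import *
state()
ims=blocks()
s=sense(); b=(s["eef_pos"],q(s["ee_rot"]))
for X,Y,W in((479,-154.7,.53),(376,255,.545)):
    d=down(W); rows2(b,[(.6,[X,Y,200],d,1)])
```

```text
t 33.55 p [522.  375.6 294.6] w 0.4 gf 0.0 F [-0.   0.7 -0.3] q [ 0.43  0.76  0.62  0.03  2.02 -1.44]
block [376.8 252.6] yaw 0.518 err 0.181 ['top', 'side'] [189. 236.  17.  23.] 0.71
block [578.  423.8] yaw 0.506 err 0.493 ['top'] [138. 171.  10.  12.] 0.65
block [ 478.  -154.6] yaw 0.452 err 0.118 ['top', 'side'] [309. 209.  14.  22.] 0.44
need 13.0 | 0.6 17.16 -49.22 14.19 0.030 -0.259 -0.221
need 5.1 | 0.6 14.63 -7.06 13.55 0.032 -0.259 -0.236
```

Emit:
step_arm(commands="0.6 14.6 -7.1 13.5 0.032 -0.259 -0.236;0.6 14.6 -7.1 13.5 0.032 -0.259 -0.236;0.6 14.6 -7.1 13.5 0.032 -0.259 -0.236;0.6 14.6 -7.1 13.5 0.032 -0.259 -0.236;0.6 14.6 -7.1 13.5 0.032 -0.259 -0.236;0.6 14.6 -7.1 13.5 0.032 -0.259 -0.236;0.6 14.6 -7.1 13.5 0.032 -0.259 -0.236;0.6 14.6 -7.1 13.5 0.032 -0.259 -0.236;0.6 14.6 -7.1 13.5 0.032 -0.259 -0.236")

```text
time_s: 34.8
eef_pos: [375.9, 254.3, 200.9]
ee_rot: [0.001, -0.269, 0.963, -0.0]
force: [0.2, 0.3, 0.2]
grip_width: 0.604
grip_force: 0.0
```

Emit:
step_arm(commands="0.6 0 0 4 0 0 0;0.6 0 0 8 0 0 0;0.6 0 0 12 0 0 0;0.6 0 0 15 0 0 0;0.6 0 0 15.6 0 0 0;0.6 0 0 15.6 0 0 0;0.6 0 0 15.6 0 0 0;0 0 0 15.6 0 0 0;0 0 0 15.6 0 0 0;0 0 0 15.6 0 0 0;0 0 0 15.6 0 0 0;0 0 0 15.6 0 0 0;0 0 0 15 0 0 0;0 0 0 12 0 0 0;0 0 0 8 0 0 0;0 0 0 4 0 0 0;0 0 0 0 0 0 0;0 0 0 0 0 0 0;0 0 0 0 0 0 0")

```text
time_s: 36.38
eef_pos: [377.1, 255.0, 203.0]
ee_rot: [0.003, -0.269, 0.963, 0.0]
force: [-0.2, 0.7, -1.5]
grip_width: 0.244
grip_force: 39.3
```

Run:
```python
from hang import *
state(); s=sense(); h=(s["eef_pos"],q(s["ee_rot"]))
rows2(h,[(0,*place(0,0,55,120),1),(0,*place(0,0,150),1)])
p=place(0,0,55,120)
rows2(p,[(0,*place(0,0,150),1),(0,*place(0,0,57),1)]); print(place(0,0,57)[0])
```

```text
t 36.38 p [377.1 255.  203. ] w 0.244 gf 39.3 F [-0.2  0.7 -1.5] q [ 0.34  0.17  1.72 -0.    1.25 -1.78]
need 5.7 | 0 -22.20 -3.17 -7.44 -0.032 0.265 0.236
need 0.9 | 0 -24.56 -3.74 -4.61 -0.032 0.265 0.236
need 0.9 | 0 -3.08 0.00 2.10 0.000 0.000 0.000
need 2.2 | 0 -3.08 -0.00 11.40 0.000 0.000 0.000
[583.40027968 343.14891469 160.64773101]
```

Emit:
step_arm(commands="0 -1 -0.1 -1.5 -0.001 0.01 0.01;0 -4 -0.6 -3 -0.005 0.045 0.04;0 -8 -1.2 -5 -0.011 0.095 0.085;0 -12 -1.8 -6.5 -0.017 0.14 0.13;0 -16 -2.4 -7.4 -0.023 0.19 0.17;0 -19.5 -2.9 -7.4 -0.028 0.23 0.205;0 -21.5 -3.1 -7.4 -0.031 0.255 0.228;0 -22.2 -3.2 -7.4 -0.032 0.265 0.236;0 -22.2 -3.2 -7.4 -0.032 0.265 0.236;0 -23.5 -3.5 -6 -0.032 0.265 0.236;0 -24.5 -3.74 -4.6 -0.032 0.265 0.236;0 -24.5 -3.74 -4.6 -0.032 0.265 0.236;0 -24.5 -3.74 -4.6 -0.032 0.265 0.236")

```text
time_s: 37.47
eef_pos: [605.0, 349.7, 244.6]
ee_rot: [-0.133, -0.152, 0.979, -0.021]
force: [0.0, -0.7, -0.7]
grip_width: 0.24
grip_force: 39.3
```

Run:
```python
from hang import *
state(); print(place(0,0,150)[0]); s=sense(); h=(s["eef_pos"],q(s["ee_rot"]))
rows2(h,[(0,*place(0,0,57),1)])
```

```text
t 37.47 p [605.  349.7 244.6] w 0.24 gf 39.3 F [ 0.  -0.7 -0.7] q [ 0.35  0.99  0.33  0.01  2.09 -1.52]
[606.18368002 350.39685418 250.52199898]
need 2.1 | 0 -0.06 0.03 8.69 -0.000 -0.010 -0.000
```

Emit:
step_arm(commands="0 0 0 2 0 0 0;0 0 0 4.5 0 0 0;0 0 0 6.5 0 0 0;0 0 0 7.6 0 0 0;0 0 0 8 0 0 0;0 0 0 8.3 0 0 0;0 0 0 8.6 0 0 0;0 0 0 8.6 0 0 0;0 0 0 8.6 0 0 0")

```text
time_s: 38.22
eef_pos: [584.0, 343.1, 164.6]
ee_rot: [-0.13, -0.152, 0.98, -0.02]
force: [0.2, 0.2, -1.1]
grip_width: 0.247
grip_force: 39.3
```

Run:
```python
from hang import *
state(); print(place(0,0,57)[0],place(0,0,55)[0])
```

```text
t 38.22 p [584.  343.1 164.6] w 0.247 gf 39.3 F [ 0.2  0.2 -1.1] q [ 0.35  0.89  0.71  0.01  1.8  -1.52]
[583.40027968 343.14891469 160.64773101] [582.91031409 342.99304502 158.71495105]
```

Emit:
step_arm(commands="0 0 0 0.3 0 0 0;0 0 0 0.55 0 0 0;0 0 0 0.55 0 0 0;0 0 0 0.55 0 0 0;0.4 0 0 0.5 0 0 0;0.4 0 0 0.5 0 0 0;0.4 0 0 0.5 0 0 0;0.4 0 0 0.5 0 0 0;0.4 0 0 -1.5 0 0 0;0.4 0 0 -4 0 0 0;0.4 0 0 -6.5 0 0 0;0.4 3 0 -9 0 0 0;0.4 6 0 -12 0 0 0;0.4 8 0 -12 0 0 0;0.4 8 0 -12 0 0 0;0.4 8 0 -12 0 0 0")

```text
time_s: 39.55
eef_pos: [539.8, 329.2, 301.4]
ee_rot: [-0.13, -0.152, 0.98, -0.02]
force: [0.3, -0.3, -1.0]
grip_width: 0.4
grip_force: 0.0
```

Run:
```python
from blk import *
state()
ims=blocks()
s=sense(); b=(s["eef_pos"],q(s["ee_rot"]))
for X,Y,W in((478.5,-154.7,.51),):
    d=down(W); rows2(b,[(.6,[X,Y,200],d,1)])
```

```text
t 39.55 p [539.8 329.2 301.4] w 0.4 gf 0.0 F [ 0.3 -0.3 -1. ] q [ 0.36  0.73  0.65  0.01  2.02 -1.52]
block [ 478.1 -155.5] yaw 0.545 err 0.159 ['top', 'side'] [309. 209.  16.  20.] 0.65
block [589.3 371.6] yaw 0.022 err 0.515 ['top'] [155. 171.  18.  17.] 0.49
need 11.9 | 0.6 17.20 -44.24 15.08 0.027 -0.265 -0.201
```

Emit:
step_arm(commands="0.6 17.2 -44.2 15.1 0.027 -0.265 -0.201;0.6 17.2 -44.2 15.1 0.027 -0.265 -0.201;0.6 17.2 -44.2 15.1 0.027 -0.265 -0.201;0.6 17.2 -44.2 15.1 0.027 -0.265 -0.201;0.6 17.2 -44.2 15.1 0.027 -0.265 -0.201;0.6 17.2 -44.2 15.1 0.027 -0.265 -0.201;0.6 17.2 -44.2 15.1 0.027 -0.265 -0.201;0.6 17.2 -44.2 15.1 0.027 -0.265 -0.201;0.6 17.2 -44.2 15.1 0.027 -0.265 -0.201;0.6 17.2 -44.2 15.1 0.027 -0.265 -0.201;0.6 17.2 -44.2 15.1 0.027 -0.265 -0.201;0.6 17.2 -44.2 15.1 0.027 -0.265 -0.201;0.6 17.2 -44.2 15.1 0.027 -0.265 -0.201;0.6 17.2 -44.2 15.1 0.027 -0.265 -0.201;0.6 17.2 -44.2 15.1 0.027 -0.265 -0.201;0.6 17.2 -44.2 15.1 0.027 -0.265 -0.201")

```text
time_s: 41.38
eef_pos: [478.4, -153.9, 200.3]
ee_rot: [0.0, -0.252, 0.968, -0.0]
force: [0.4, 0.9, 0.2]
grip_width: 0.599
grip_force: 0.0
```

Emit:
step_arm(commands="0.6 0 0 4 0 0 0;0.6 0 0 8 0 0 0;0.6 0 0 12 0 0 0;0.6 0 0 15 0 0 0;0.6 0 0 15.6 0 0 0;0.6 0 0 15.6 0 0 0;0.6 0 0 15.6 0 0 0;0 0 0 15.6 0 0 0;0 0 0 15.6 0 0 0;0 0 0 15.6 0 0 0;0 0 0 15.6 0 0 0;0 0 0 15.6 0 0 0;0 0 0 15 0 0 0;0 0 0 12 0 0 0;0 0 0 8 0 0 0;0 0 0 4 0 0 0;0 0 0 0 0 0 0;0 0 0 0 0 0 0;0 0 0 0 0 0 0")

```text
time_s: 42.97
eef_pos: [478.9, -154.7, 202.5]
ee_rot: [0.002, -0.252, 0.968, -0.002]
force: [0.1, -0.2, -2.8]
grip_width: 0.247
grip_force: 39.6
```

Run:
```python
from hang import *
state(); s=sense(); h=(s["eef_pos"],q(s["ee_rot"]))
rows2(h,[(0,*place(-50,0,55,120),1),(0,*place(-50,0,150),1)])
p=place(-50,0,55,120); print(place(-50,0,150)[0])
```

```text
t 42.97 p [ 478.9 -154.7  202.5] w 0.247 gf 39.6 F [ 0.1 -0.2 -2.8] q [-0.55  0.27  1.59  0.    1.28 -2.63]
need 11.3 | 0 -32.41 33.42 -7.68 -0.031 0.262 0.201
need 0.9 | 0 -34.79 32.94 -4.85 -0.031 0.262 0.201
[621.34134804 302.74976507 250.52199898]
```

Emit:
step_arm(commands="0 -1 1 -2 0 0.005 0.005;0 -3 3.2 -4 -0.003 0.025 0.02;0 -6 6.3 -6 -0.006 0.05 0.038;0 -9 9.4 -7.7 -0.009 0.075 0.056;0 -12 12.5 -7.7 -0.012 0.1 0.075;0 -15 15.6 -7.7 -0.015 0.125 0.094;0 -18 18.7 -7.7 -0.018 0.15 0.113;0 -21 21.8 -7.7 -0.021 0.175 0.132;0 -24 24.9 -7.7 -0.024 0.2 0.15;0 -27 28 -7.7 -0.026 0.22 0.17;0 -30 31 -7.7 -0.029 0.245 0.188;0 -32 33 -7.7 -0.031 0.26 0.2;0 -32.4 33.4 -7.7 -0.031 0.262 0.201;0 -32.4 33.4 -7.7 -0.031 0.262 0.201;0 -33.5 33.2 -6.3 -0.031 0.262 0.201;0 -34.8 32.95 -4.85 -0.031 0.262 0.201;0 -34.8 32.95 -4.85 -0.031 0.262 0.201;0 -34.8 32.95 -4.85 -0.031 0.262 0.201")

```text
time_s: 44.47
eef_pos: [620.8, 302.3, 246.9]
ee_rot: [-0.132, -0.152, 0.979, -0.018]
force: [-0.0, 0.3, -1.0]
grip_width: 0.243
grip_force: 39.6
```

Run:
```python
from hang import *
state(); s=sense(); h=(s["eef_pos"],q(s["ee_rot"]))
rows2(h,[(0,*place(-50,0,57),1)])
```

```text
t 44.47 p [620.8 302.3 246.9] w 0.243 gf 39.6 F [-0.   0.3 -1. ] q [ 0.28  0.95  0.4  -0.    2.06 -1.59]
need 2.1 | 0 -0.03 -0.01 8.93 0.004 -0.007 -0.000
```

Emit:
step_arm(commands="0 0 0 2 0 0 0;0 0 0 4.5 0 0 0;0 0 0 6.5 0 0 0;0 0 0 7.6 0 0 0;0 0 0 8 0 0 0;0 0 0 8.3 0 0 0;0 0 0 8.6 0 0 0;0 0 0 8.6 0 0 0;0 0 0 8.6 0 0 0")

```text
time_s: 45.22
eef_pos: [599.8, 296.7, 166.4]
ee_rot: [-0.129, -0.152, 0.98, -0.018]
force: [-0.6, 0.2, -0.8]
grip_width: 0.246
grip_force: 39.6
```

Run:
```python
from hang import *
state(); print(place(-50,0,57)[0],place(-50,0,55)[0])
```

```text
t 45.22 p [599.8 296.7 166.4] w 0.246 gf 39.6 F [-0.6  0.2 -0.8] q [ 0.29  0.86  0.75 -0.    1.78 -1.59]
[598.55794771 295.50182558 160.64773101] [598.06798211 295.34595592 158.71495105]
```

Emit:
step_arm(commands="0 0 0 0.3 0 0 0;0 0 0 0.55 0 0 0;0 0 0 0.75 0 0 0;0 0 0 0.75 0 0 0;0 0 0 0.75 0 0 0;0.4 0 0 0.7 0 0 0;0.4 0 0 0.7 0 0 0;0.4 0 0 0.7 0 0 0;0.4 0 0 0.7 0 0 0;0.4 0 0 -1.5 0 0 0;0.4 0 0 -4 0 0 0;0.4 0 0 -6.5 0 0 0;0.4 3 0 -9 0 0 0;0.4 6 0 -12 0 0 0;0.4 10 0 -12 0 0 0;0.4 14 0 -12 0 0 0;0.4 18 0 -12 0 0 0;0.4 21 0 -12 0 0 0;0.4 21 0 -12 0 0 0")

```text
time_s: 46.8
eef_pos: [432.6, 243.5, 339.2]
ee_rot: [-0.128, -0.153, 0.98, -0.018]
force: [-0.2, 0.1, 0.7]
grip_width: 0.399
grip_force: 0.0
```

Run:
```python
from blk import *
state()
T=lambda P:R.from_euler("z",yaw).__mul__(R.from_euler("y",.26)).apply(np.asarray(P,float)-[55,0,87])+NC
ims=blocks()
a=overlay("top",T,(95,245,80,230),4,"x"); b=overlay("side",T,(85,235,100,250),4,"x")
im=np.hstack([cv2.resize(ims["top"][95:245,80:230],None,fx=2.66,fy=2.66,interpolation=cv2.INTER_CUBIC),cv2.resize(b,(399,399))])
cv2.imwrite("pics/t9.png",im[...,::-1])
for n in("side",):
    capture(n); m=trace(n,"caddy"); print([(d["rect"],round(d["score"],2)) for d in m])
    mm=fill(m[0]["mask"])
    for name,nn in(("seat",NC),("l+5",NC+[-1.5,4.8,0]),("l-5",NC+[1.5,-4.8,0]),("z+5",NC+[0,0,5]),("z-5",NC-[0,0,5])):
        T2=lambda P:(R.from_euler("z",yaw)*R.from_euler("y",.26)).apply(P-np.array([55,0,87]))+nn
        print(name,round(np.abs(render(n,CADDY,T2)-mm).sum()/mm.sum(),3))
```

```text
t 46.8 p [432.6 243.5 339.2] w 0.399 gf 0.0 F [-0.2  0.1  0.7] q [ 0.28  0.36  1.15 -0.    1.9  -1.6 ]
block [611.3 323.7] yaw 0.437 err 0.322 ['top'] [168. 166.  11.  20.] 0.54
[]Traceback (most recent call last):
  File "<stdin>", line 10, in <module>
IndexError: list index out of range
```

View pics/t9.png

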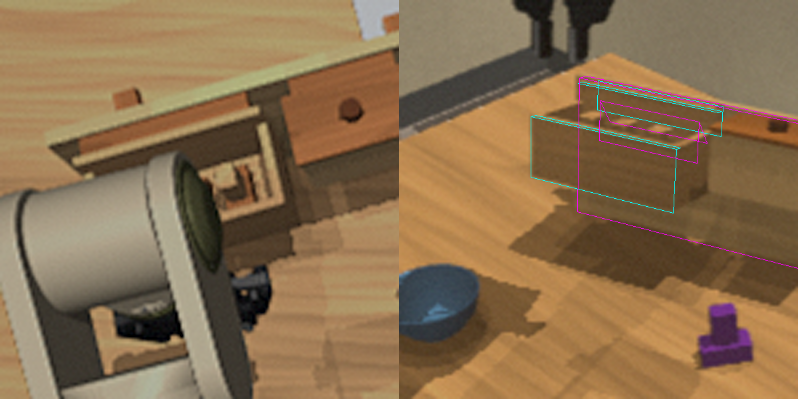

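All three block tops show inside the caddy (side crop (593,118), (625,122), (658,128)), and the caddy lies on its predicted hung outline. One last numeric check of the seating.

Run:
```python
from e import *
capture("side")
for k in range(4):
    m=trace("side","caddy"); m=[d for d in m if d["rect"][0]<230 and d["rect"][2]<100]
    if m: break
if m:
    mm=fill(m[0]["mask"]); n=np.array([np.cos(yaw),np.sin(yaw),0]);l=np.array([-np.sin(yaw),np.cos(yaw),0])
    for name,dv in(("seat",0*n),("l+4",4*l),("l-4",-4*l),("z+4",[0,0,4]),("z-4",[0,0,-4])):
        T2=lambda P:(R.from_euler("z",yaw)*R.from_euler("y",.26)).apply(P-np.array([55,0,87]))+NC+dv
        print(name,round(np.abs(render("side",CADDY,T2)-mm).sum()/mm.sum(),3))
    print(m[0]["rect"])
capture("top")
for L in("jar0","tray"): print([(np.round(d["rect"]).tolist(),round(d["score"],2)) for d in search_frame("top",L)])
# caddy right rear-rim corner seen from top vs cleat middle
print(NC,N,(NC-N)@np.array([-np.sin(yaw),np.cos(yaw),0]))
```

```text
seat 61.961
l+4 61.824
l-4 62.141
z+4 62.114
z-4 61.836
[184.1, 133.9, 4.6, 4.0]
[([376.0, 210.0, 25.0, 17.0], 0.74), ([376.0, 180.0, 24.0, 16.0], 0.72), ([280.0, 107.0, 16.0, 21.0], 0.72), ([302.0, 112.0, 16.0, 22.0], 0.67)]
[([376.0, 198.0, 55.0, 76.0], 0.89)]
[641.4 361.6 175.5] [639.2 361.3 175. ] -0.3810548583784002
```

```bash
python3 -c "
from rig import *
print(finish_job())"
```

```text
the job is handed in; nothing more can be done
None
```

I handed the job in at about 47 s. Both amber jars stand in the steel tray, and the caddy hangs seated in the middle of the left cleat with all three wooden blocks in it. The hanging box and the bystanders were not touched. After the blocks went in, I could confirm the seating only by eye, because the final numeric check returned nothing usable.

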